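# Fit a heat shield and a bayonet lamp to the load bank

### The job

One lampholder of the lamp load bank is still bare: slip the loose aluminium heat shield over it, collar up, so that it lies flat on the base like those of the other lamps. Then fit the round bayonet lamp from the wooden stand (not the slim candle one): push it down into the lampholder against the spring with its two pins in the slots and turn it clockwise, about a quarter turn, to the stop where it locks. Do not let go: finish with the gripper still holding the lamp there, seated and upright, for the contact reading, and leave the other things on the bench where they are.

Things in the scene. Friction and masses are not known exactly. Their poses are not given: they have to be found in the camera images.
- bank: Lamp load bank, a fixed white box 100 (x) x 470 (y) x 60 mm high; origin under its centre, y along its length. Four lampholders in a row along the middle of its lid, 105 mm apart; three already have shield and lamp (fixed; lamp tops 165 mm above the bench, globes 45 mm across), one is bare. Rocker switches on the side towards the robot.
- holder: The bare lampholder, fixed on the bank's lid in any of the four places, axes parallel to the bank's. White base disc 66 mm across, 10 mm thick, on it an upright brass tube 37 mm outside, 25.6 mm inside, its mouth 44 mm above the origin (centre of the disc's underside, on the lid). Two J slots in the tube wall, facing each other along y.
- holder_seat (a point): Centre of the top face of the lampholder's base disc, 10 mm above the lid: the shield's underside lies here when it is on.
- holder_mouth (a point): Centre of the tube's open top, z up. Slots: open at the rim (10 mm wide, 6 mm from 4 mm down), straight down to 17 mm below the mouth; from there a cross slot (9 to 17 mm below the mouth) runs clockwise seen from above to a stop at about 80 degrees (1.40 rad) of turn; over its last 19 degrees of turn the roof is 2 mm higher, a notch where the pins lock.
- contact (a joint): Sprung contact plate in the lampholder, pressed down by the lamp's end: 0 m free (12 mm below the mouth), about 0.004 with the lamp locked in the notch, 0.0114 with the pins on the slot floor (end of travel 0.0125). The spring starts at 4 N and adds 0.9 N per mm: about 7.5 N in the notch, 14 N fully down.
- lamp: The lamp to fit: round white LED bayonet lamp, 78 mm long, about 60 g. Origin at the centre of the contact end, z up to the top of the dome. Metal cap 22 mm across from 0 to 26 mm, flat shoulder 34 mm across at 26 mm, widening to a straight band 45 mm across from 40 to 56 mm (the place to grip), then a dome to 78 mm. In the stand its origin is 12 mm above the bench.
- lamp_pins (a point): Middle of the lamp's two round pins, 8 mm above its origin, axes as the lamp's: the pins are 3.2 mm thick and 31 mm over their ends, along the lamp's y. The lamp's origin is about 16 mm below the mouth when locked in the notch and 23.4 mm with the pins on the slot floor; at 19 mm or more the pins pass under the roof of the cross slot.
- stand: Fixed beech lamp stand 70 (x) x 175 (y) x 38 mm high, origin under its centre, y along its length; two through slots at y = -45 and +45 mm, each 34 mm along y, 26 mm wide. The lamp stands in one, the candle lamp in the other, shoulders on the top face; the lamp's pins lie along the stand's length to within 6 degrees.
- shield: Loose heat shield of bare aluminium, about 70 g, flat on the bench: flange 84 mm across and 3 mm thick with an upright collar on it, 50 mm outside, 44 mm inside, its top 28 mm above the origin. Origin at the centre of the underside, z up. The hole goes right through.
- shield_grip (a point): Centre of the top rim of the shield's collar, 28 mm above its underside; grip the collar from outside, from above.
- candle: Slim candle lamp with a plain screw cap, 35 mm across, standing in the other slot of the stand, its top 114 mm above the bench. Not wanted; leave it.
- screwdriver: Screwdriver 160 mm long, 26 mm thick, lying along x between stand and shield. Leave it.
- handmeter: Handheld meter 145 x 75 x 42 mm lying on the bench. Leave it.
- tape: Roll of grey tape, 90 mm across, 18 mm high. Leave it.
- grease: Small jar, 52 mm across, 55 mm high. Leave it.
- carton: Small lamp carton, 50 x 50 x 85 mm. Leave it.
Things that resemble listed ones, but are neither listed nor needed, are in the scene too. What is meant by the shield is not green or orange, and is the larger of those in its own colour.

How it is judged:
By the outcome, as a careful person would: the job done as asked, in the order asked, and still so for the second after the job is handed in, while the arm keeps its last pose, push and grip.
It also fails if it takes over 64 s, if anything falls off the work surface, if the arm or the gripper's body presses on something with over 40 N, if the wrist force passes 120 N, or if a joint passes its speed limit or range.

### The arm

A 7-joint arm with a two-finger parallel gripper is mounted at the origin on the work surface. World frame = base frame: x ahead of the robot, y to its left, z up, the work surface at z = 0. Lengths are in m, angles in rad, forces in N, time in s.
With the tool pointing down it reaches from about 0.4 to 0.925 m from the base axis. Payload 4.1 kg.
Tool frame: the origin (TCP) lies on the centre line of the jaws, within the pads' length; the fingertips stand 22 mm ahead of it and the grasp point (between the pads) lies 3 mm ahead of it; z points along the fingers, y is the direction in which the jaws open and shut (so a half turn about z gives the same grasp; the last joint's range is limited). The gripper opens to 85 mm and grips with 20 to 120 N. Pads are 22 mm wide; open, the fingers measure 114 mm over their backs; the gripper's body (76 mm by 85 mm) begins 54 mm behind the grasp point. The pads swing forward as they close: fully open they stand 13 mm farther back than shut.
Start: joints at [-1.355, 0.398, 0.045, 1.537, -0.019, 1.207, -0.051], TCP at [0.201, 0.618, 0.253] pointing down, gripper open.
Joint ranges: [-2.82, 2.82], [-0.49, 2.23], [-1.37, 1.46], [0, 2.46], [-1.36, 4.5], [0.23, 2], [-2.94, 2.94]. Speed limits (rad/s): [2.57, 2.57, 3.14, 3.14, 3.14, 3.14, 3.14].

### API

Orientations are given as a unit quaternion [x, y, z, w].
In Python, from workcell import ctrl, viewer gives the robot as it stands.
- The arm moves only by the shell command python3 -m pendant 'ROWS' [OPENING]. ROWS is a JSON object of lists of equal length, an entry for each row: "delta_pos": the shift along the world's x, y, z in cm, a list of three; "rotation": the turn, a rotation vector about the world's x, y, z in units of 10 degrees (1.0 is 10 degrees), a list of three. In form: {"delta_pos": [[dx, dy, dz], ...], "rotation": [[ax, ay, az], ...]}. A call has 1 to 8 rows; each row is the pose to reach, as a shift and turn from the pose measured when the call began; what a row does not reach only later rows make up. A row lasts 1/8 s, in which the tool goes at most 62.5 mm and 10.7 degrees, less where a joint would pass 70% of its speed; a pose out of reach is approached as far as the arm can. A call with a gripper value outside its range is refused whole. OPENING is the finger opening in cm, from 0 to 8.54, set as the call begins (- or left out, the last holds). The fingers move at their own pace and stop on an object; the grip force is fixed at half the most. Time passes only in rows, so rows that repeat a pose let the fingers close. It gives the time, the measured TCP pose, the force and the opening at its end, in the units of the state.
- ctrl.get_state(): the state, without advancing time (a new reading comes with each control period).
- viewer.grab_frame(name): name is "scene" or "side" or "wrist"; returns (picture, depth): 480x640x3 uint8, blue, green, red; 480x640 float32, m along the optical axis (not along the pixel's ray), 0 where there is no reading.
- viewer.camera_model(name): a dict with "mtx" (3x3 intrinsics, pixels), "eye" and "rotation" of the camera in the world; the wrist camera has in their place "mount" (4x4, takes a point from camera to tool coordinates, whose origin is the TCP and whose axes are the flange's). Camera axes: x right, y down, z forward; pixel columns grow to the right and rows downward; lengths in m; the calibration is good to about 2 mm. A picture is of the moment at which its call begins: read the wrist's pose just before it. camera_model takes no time and is no camera call.
- ctrl.job_done(): hands the job in, once; it reports no verdict.
The state is a dict: "time": time; "q": joint angles; "joint_velocities": joint speeds; "effort": joint torques, N m; "position": TCP position; "eef_rot": TCP orientation; "contact_force": force on the tool from outside, world axes, zero at the start; "moment": the same for the moment, N m; "opening": opening from 0.0 (shut) to 1.0 (fully open).
Only numpy, scipy, OpenCV 4.12 (cv2) and the standard library are available. Lean on these libraries where they do the work, as an engineer would, in place of code of your own. Each camera call takes 0.05 s, during which the arm holds its last target.

## Working session

There is one attempt and no reset: what is moved stays moved. The work goes in short steps, Python scripts to look and compute and a shell command to move; the robot and the scene stay as the last step left them, time stands still between calls to the robot, and variables do not carry over. Pictures are saved under pics/ and viewed, and the job is handed in when it is done.

```bash
ls; mkdir -p pics; python3 - <<'E'
from workcell import ctrl, viewer
import cv2,numpy as np
print(ctrl.get_state())
for n in ("scene","side","wrist"):
    im,d=viewer.grab_frame(n); cv2.imwrite(f"pics/{n}0.png",im); np.save(f"pics/{n}0.npy",d); print(n,viewer.camera_model(n))
E
```

```text
pics
{'time': 0.0, 'q': array([-1.35501843,  0.39922609,  0.04508278,  1.53788995, -0.01872896,
        1.20690811, -0.05070538]), 'joint_velocities': array([-1.84178492e-04,  4.33297319e-04, -1.23648335e-03, -6.67820040e-06,
       -4.14064990e-04, -1.83338591e-03, -9.42884810e-04]), 'effort': array([ 1.75114492e-04, -4.75128400e+01,  1.36465050e+00, -2.54221076e+01,
        1.17522979e-02,  9.66839783e-03,  1.49616852e-05]), 'position': array([0.20105477, 0.61749324, 0.25223796]), 'eef_rot': array([ 1.56714649e-01,  9.87643412e-01, -1.00025327e-03, -9.20810274e-05]), 'contact_force': array([ 0.32638674,  1.50548253, -0.18684364]), 'moment': array([0.02240211, 0.01658333, 0.06172144]), 'opening': 1.000912527578819}
scene {'mtx': array([[540.21100198,   0.        , 315.52226669],
       [  0.        , 540.21100198, 242.20848347],
       [  0.        ,   0.        ,   1.        ]]), 'eye': array([1.17644047, 0.33054589, 0.99557416]), 'rotation': array([ 0.51562959,  0.7778188 , -0.30067647, -0.19676817])}
side {'mtx': array([[488.31810277,   0.        , 321.54759227],
       [  0.        , 488.31810277, 239.66950188],
       [  0.        ,   0.        ,   1.        ]]), 'eye': array([ 0.15817799, -0.78743155,  0.91961388]), 'rotation': array([ 0.91021891, -0.15639164,  0.0756784 , -0.37592016])}
wrist {'mtx': array([[387.1200125 ,   0.        , 322.62154335],
       [  0.        , 387.1200125 , 239.17022599],
       [  0.        ,   0.        ,   1.        ]]), 'mount': array([[-9.98110826e-04, -9.59435411e-01, -2.81926758e-01,
         7.23879119e-02],
       [ 9.99999247e-01, -1.15882582e-03,  4.03326229e-04,
         6.97279315e-04],
       [-7.13669474e-04, -2.81926143e-01,  9.59435845e-01,
        -1.20721263e-01],
       [ 0.00000000e+00,  0.00000000e+00,  0.00000000e+00,
         1.00000000e+00]])}
```

View pics/scene0.png

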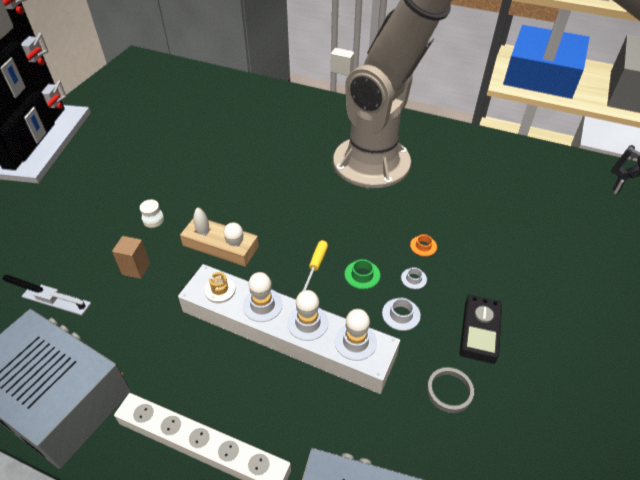

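View pics/side0.png

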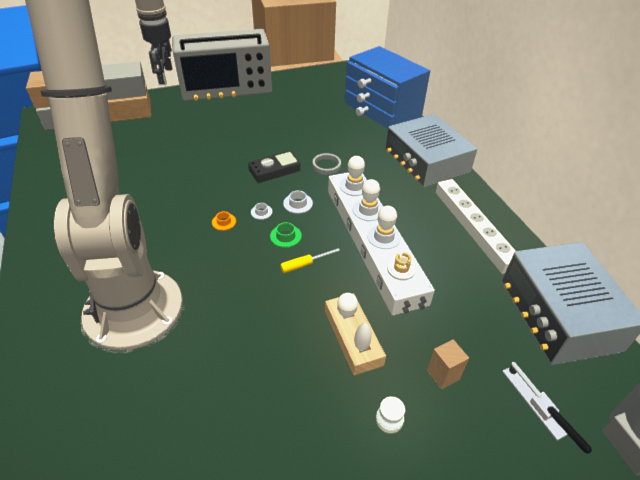

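View pics/wrist0.png

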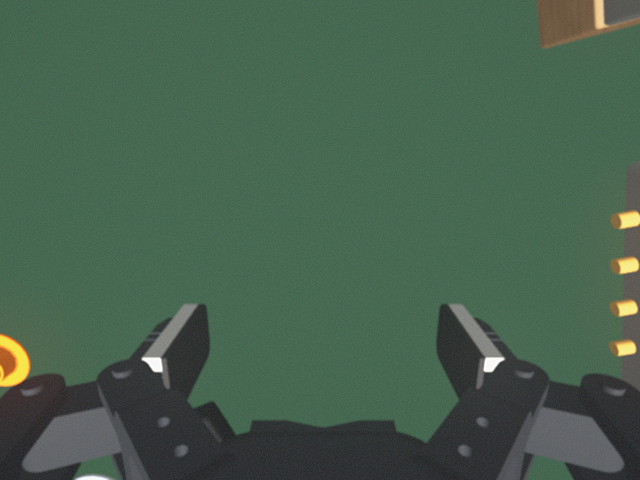

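```bash
cat > h.py <<'E'
import numpy as np,cv2,sys
from workcell import ctrl, viewer
from scipy.spatial.transform import Rotation as R
def cam(name,st=None):
    m=viewer.camera_model(name)
    if 'mount' in m:
        T=np.eye(4);T[:3,:3]=R.from_quat(st['eef_rot']).as_matrix();T[:3,3]=st['position']
        T=T@m['mount']; return m['mtx'],T[:3,:3],T[:3,3]
    r=np.array(m['rotation']); r=R.from_quat(r).as_matrix() if r.size==4 else r
    return m['mtx'],r,np.array(m['eye'])
def cloud(d,K,Rm,e):
    v,u=np.mgrid[:480,:640]
    p=np.stack([(u-K[0,2])/K[0,0]*d,(v-K[1,2])/K[1,1]*d,d],-1)
    return p@Rm.T+e
def onz(u,v,z,K,Rm,e):
    r=Rm@np.array([(u-K[0,2])/K[0,0],(v-K[1,2])/K[1,1],1]); return e+r*(z-e[2])/r[2]
def proj(p,K,Rm,e):
    c=(np.array(p)-e)@Rm; return K[0,0]*c[...,0]/c[...,2]+K[0,2],K[1,1]*c[...,1]/c[...,2]+K[1,2]
def circ(xy):
    A=np.c_[2*xy,np.ones(len(xy))];s=np.linalg.lstsq(A,(xy**2).sum(1),rcond=None)[0]
    return s[:2],np.sqrt(s[2]+s[0]**2+s[1]**2)
def grab(name,tag):
    st=ctrl.get_state(); im,d=viewer.grab_frame(name)
    cv2.imwrite(f'pics/{tag}.png',im);np.savez(f'pics/{tag}.npz',d=d,p=st['position'],q=st['eef_rot'])
    return im,d,cam(name,st)
def crop(src,dst,x0,x1,y0,y1,s):
    im=cv2.imread(f'pics/{src}.png')[y0:y1,x0:x1];cv2.imwrite(f'pics/{dst}.png',cv2.resize(im,None,fx=s,fy=s,interpolation=cv2.INTER_CUBIC))
E
python3 - <<'E'
from h import *
crop('scene0','c1',330,490,220,340,5)
crop('scene0','c2',170,330,190,310,5)
for n,pts in (('scene',[(401,313),(386,313),(417,313),(401,327),(414,278),(219,288),(260,280),(307,300),(357,319),(233,230),(201,218),(318,255)]),('side',[(298,200),(402,262),(347,302),(363,337)])):
    d=np.load(f'pics/{n}0.npy');P=cloud(d,*cam(n))
    for u,v in pts: print(n,u,v,P[v,u].round(4))
E
```

```text
scene 401 313 [ 0.4698  0.2326 -0.0016]
scene 386 313 [0.4862 0.2026 0.0034]
scene 417 313 [0.4588 0.2657 0.0024]
scene 401 327 [0.5084 0.2438 0.0033]
scene 414 278 [0.3658 0.2321 0.0022]
scene 219 288 [ 0.6113 -0.138   0.0722]
scene 260 280 [ 0.6191 -0.0275  0.1638]
scene 307 300 [0.6263 0.0758 0.162 ]
scene 357 319 [0.6298 0.1779 0.1617]
scene 233 230 [ 0.4579 -0.187   0.0835]
scene 201 218 [ 0.4584 -0.2715  0.0905]
scene 318 255 [0.4064 0.0058 0.026 ]
side 298 200 [0.4815 0.2472 0.0011]
side 402 262 [ 0.6007 -0.1522  0.106 ]
side 347 302 [ 0.4467 -0.2031  0.0861]
side 363 337 [ 0.4448 -0.2942  0.0832]
```

View pics/c1.png

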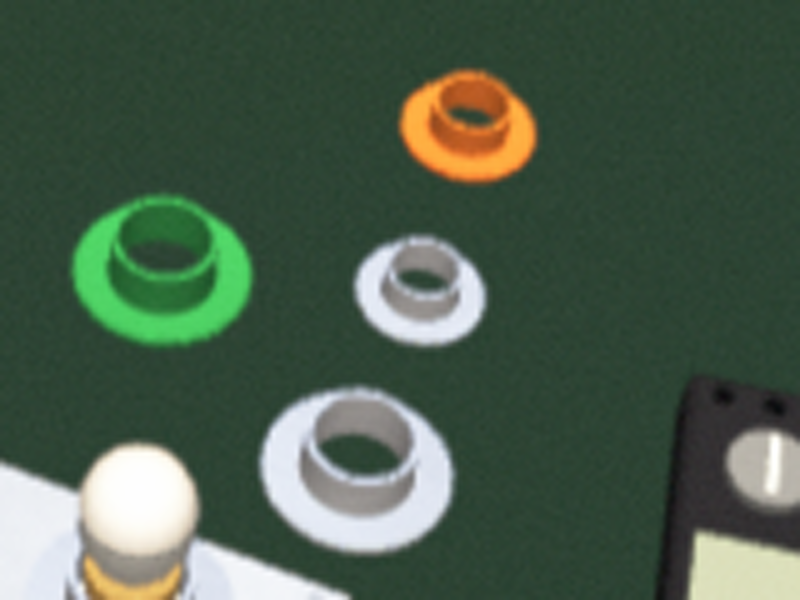

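View pics/c2.png

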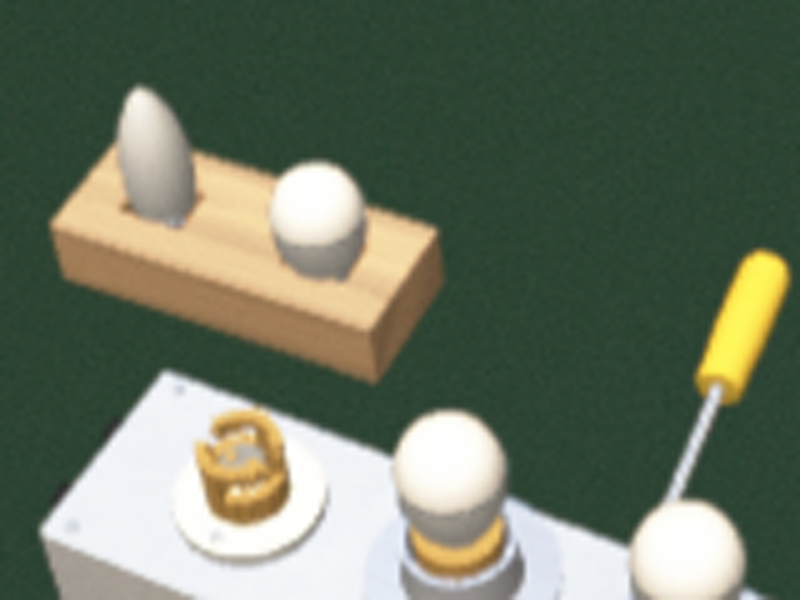

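```bash
cat > fit.py <<'E'
from h import *
def run():
  for n in('scene','side'):
    d=np.load(f'pics/{n}0.npy');P=cloud(d,*cam(n));ok=d>0;im=cv2.imread(f'pics/{n}0.png').astype(int)
    Z=P[...,2]
    def reg(c,r,z0,z1):
        return P[ok&(np.hypot(P[...,0]-c[0],P[...,1]-c[1])<r)&(Z>z0)&(Z<z1)]
    fl=reg((.48,.235),.06,-.02,.02);
    print(n,'floor z med',np.median(reg((.45,.1),.03,-.02,.02)[:,2]))
    # top z histograms
    q=reg((.48,.235),.06,.012,.05);print('collar',len(q),q[:,2].max() if len(q) else 0)
    q=q[q[:,2]>.022]; 
    if len(q)>5: print(' rim fit',circ(q[:,:2]),len(q))
    # bright flange mask
    m=ok&(np.hypot(P[...,0]-.48,P[...,1]-.235)<.06)&(Z<.012)&(im.min(-1)>120)
    c,cn=None,cv2.findContours(m.astype(np.uint8),cv2.RETR_EXTERNAL,cv2.CHAIN_APPROX_NONE)[0]
    cn=max(cn,key=cv2.contourArea)[:,0]; h=cv2.convexHull(cn)[:,0]
    w=np.array([onz(u,v,.003,*cam(n))[:2] for u,v in h]);print(' flange hull fit',circ(w))
    for nm,c,r,z0,z1 in(('tube',(.605,-.14),.03,.095,.115),('disc',(.605,-.14),.045,.065,.078),('lampband',(.452,-.198),.035,.05,.07),('dome',(.452,-.198),.035,.072,.1)):
        q=reg(c,r,z0,z1);print(nm,len(q),circ(q[:,:2]) if len(q)>5 else'',q.mean(0))
    q=reg((.452,-.198),.035,.06,.1)
    from scipy.optimize import least_squares
    s=least_squares(lambda p:np.linalg.norm(q-p[:3],axis=1)-p[3],[.452,-.198,.065,.0225]);print('sphere',s.x,s.cost)
    for c0 in((.62,-.03),(.625,.075),(.63,.178)):
        q=reg(c0,.035,.142,.18);s=least_squares(lambda p:np.linalg.norm(q-p[:3],axis=1)-.0225,[*c0,.142]);print('bank lamp',s.x)
    m=ok&(np.abs(Z-.06)<.004)&(np.abs(P[...,0]-.62)<.08)&(np.abs(P[...,1]-.02)<.28)
    print('bank lid z',np.median(P[m][:,2]),cv2.minAreaRect(P[m][:,:2].astype(np.float32)))
    m=ok&(np.abs(Z-.038)<.004)&(np.abs(P[...,0]-.45)<.07)&(np.abs(P[...,1]+.23)<.12)
    print('stand',np.median(P[m][:,2]),cv2.minAreaRect(P[m][:,:2].astype(np.float32)))
run()
E
python3 fit.py
```

```text
scene floor z med 0.0005335115046793959
collar 251 0.0328488104468283
 rim fit (array([0.47589729, 0.23326836]), np.float64(0.02348746391597135)) 139
 flange hull fit (array([0.47433053, 0.23311366]), np.float64(0.04248320325648072))
tube 155 (array([ 0.6110026 , -0.13765916]), np.float64(0.016212830483822722)) [ 0.61112918 -0.13718676  0.10137251]
disc 369 (array([ 0.6112661 , -0.13757657]), np.float64(0.0261463857737597)) [ 0.61863525 -0.13127742  0.06973548]
lampband 98 (array([ 0.45240938, -0.19239676]), np.float64(0.021082927448452287)) [ 0.46482895 -0.18238082  0.06034685]
dome 213 (array([ 0.45603008, -0.19060411]), np.float64(0.014010152300057331)) [ 0.45821782 -0.18871541  0.0821364 ]
sphere [ 0.45173196 -0.19314688  0.06746085  0.02211926] 0.0004550779702689098
bank lamp [ 0.61365677 -0.03339887  0.14293821]
bank lamp [0.6174466  0.0713555  0.14269939]
bank lamp [0.62109919 0.17622777 0.14297093]
bank lid z 0.05962655159004615 ((0.6167857050895691, 0.019531071186065674), (0.469531387090683, 0.10286388546228409), 87.88751983642578)
stand 0.037485346831825195 ((0.452737420797
[... 585 characters left out ...]
874, -0.19260565]), np.float64(0.022226820234260845)) [ 0.44415445 -0.20767981  0.06171968]
dome 270 (array([ 0.45011572, -0.19706529]), np.float64(0.014223107126708948)) [ 0.44885957 -0.19975505  0.08377304]
sphere [ 0.45227649 -0.19256121  0.06902917  0.02251053] 0.00033806361956730056
bank lamp [ 0.6145055  -0.03365542  0.14467324]
bank lamp [0.61845104 0.07105357 0.14470591]
bank lamp [0.62259831 0.17649335 0.14509392]
bank lid z 0.061308989301609995 ((0.6157875657081604, 0.018382549285888672), (0.4731285274028778, 0.10223100334405899), 87.90773010253906)
stand 0.03899603538667884 ((0.45110729336738586, -0.2377910315990448), (0.0721501037478447, 0.17743884027004242), 0.24631209671497345)
```

The candidates in the scene view are green (362,272), orange (424,245), small silver (414,278) and large silver (401,313). The shield is the large silver one: it isn't coloured, it is the larger of the two silver ones, and its flange fits 84 mm. The crop confirms it. It sits at about (0.4755, 0.2333). The bare holder is at scene (219,288), about (0.610, -0.138), and the round lamp is at (0.452, -0.193).

```bash
python3 -m pendant '{"delta_pos":[[3,-4.5,-1],[7,-10,-3],[11,-15,-5],[15,-20.5,-7],[19,-26,-9],[22.5,-31,-10],[26,-36,-10],[27.4,-38.4,-10]],"rotation":[[0,0,-0.5],[0,0,-1.1],[0,0,-1.8],[0,0,-2.4],[0,0,-3],[0,0,-3.6],[0,0,-4.2],[0,0,-4.6]]}' 8.5
```

```text
time: 1.15
position: [0.476, 0.2314, 0.1522]
eef_rot: [0.532, 0.847, -0.001, -0.0]
contact_force: [0.3, 0.8, -0.2]
opening: 0.995
```

```bash
python3 - <<'E'
from h import *
im,d,C=grab('wrist','w1'); print(ctrl.get_state()['q'].round(2))
P=cloud(d,*C);ok=d>0;Z=P[...,2]
q=P[ok&(np.hypot(P[...,0]-.4755,P[...,1]-.2333)<.06)]
r=q[(q[:,2]>.024)&(q[:,2]<.036)];print(len(r),circ(r[:,:2]),np.median(r[:,2]))
E
```

```text
[-0.84  0.31  0.38  1.94 -0.13  0.92  0.05]
1202 (array([0.47376895, 0.23362525]), np.float64(0.02333642598002513)) 0.027944190389234458
```

View pics/w1.png

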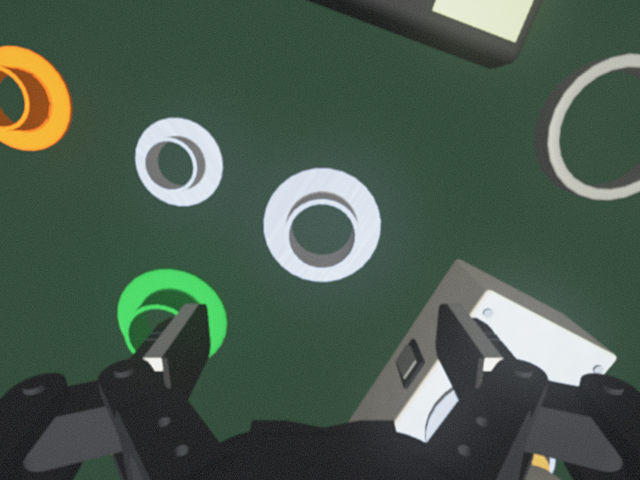

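```bash
python3 -m pendant '{"delta_pos":[[-0.1,0.2,-3],[-0.1,0.2,-6],[-0.1,0.2,-9],[-0.1,0.2,-11.2],[-0.1,0.2,-12.1],[-0.1,0.2,-12.1]],"rotation":[[0,0,0],[0,0,0],[0,0,0],[0,0,0],[0,0,0],[0,0,0]]}' 8.5 && python3 -m pendant '{"delta_pos":[[0,0,0],[0,0,0],[0,0,0],[0,0,0],[0,0,0],[0,0,0]],"rotation":[[0,0,0],[0,0,0],[0,0,0],[0,0,0],[0,0,0],[0,0,0]]}' 4
```

```text
time: 1.95
position: [0.479, 0.2249, 0.0312]
eef_rot: [0.536, 0.844, -0.003, 0.002]
contact_force: [0.2, 0.4, -0.2]
opening: 0.991
time: 2.7
position: [0.4797, 0.2253, 0.0326]
eef_rot: [0.536, 0.844, -0.002, 0.003]
contact_force: [-1.0, -0.2, 5.9]
opening: 0.553
```

```bash
python3 -m pendant '{"delta_pos":[[0,0,0],[0,0,0],[0,0,0],[0,0,0]],"rotation":[[0,0,0],[0,0,0],[0,0,0],[0,0,0]]}' 8.5; python3 - <<'E'
from h import *
print(ctrl.get_state()['q'].round(3),ctrl.get_state()['position'].round(4))
im,d,C=grab('wrist','w2')
P=cloud(d,*C);ok=d>0
q=P[ok&(np.hypot(P[...,0]-.4755,P[...,1]-.2333)<.06)]
r=q[(q[:,2]>.024)&(q[:,2]<.034)];print(len(r),circ(r[:,:2]),np.median(r[:,2]))
s,d2,C=grab('scene','s2')
E
```

```text
time: 3.2
position: [0.4795, 0.2253, 0.0325]
eef_rot: [0.536, 0.844, -0.002, 0.003]
contact_force: [-0.5, 0.2, 0.2]
opening: 0.996
[-0.781  0.488  0.319  2.02  -0.229  0.668  0.122] [0.4795 0.2253 0.0325]
5880 (array([0.47645549, 0.23163549]), np.float64(0.02983711720115504)) 0.027985312607385536
```

View pics/w2.png

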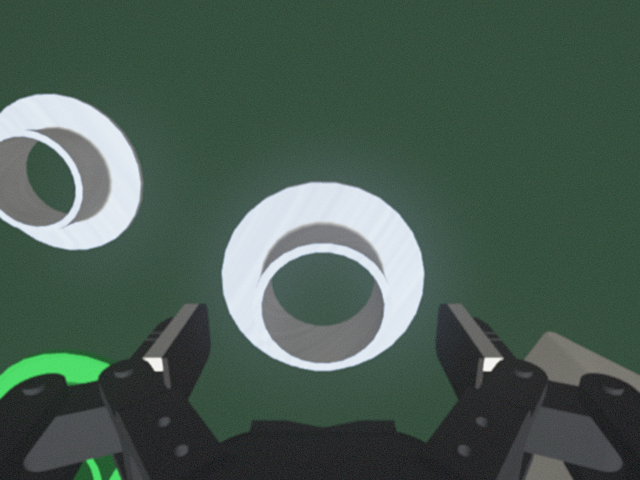

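```bash
python3 - <<'E'
from h import *
f=np.load('pics/w2.npz');C=cam('wrist',dict(position=f['p'],eef_rot=f['q']))
w=np.array([onz(u,v,.028,*C)[:2] for u,v in((258,305),(388,305),(323,243),(323,370))]);print(w)
print(circ(w));w=np.array([onz(u,v,.003,*C)[:2] for u,v in((222,272),(424,272),(323,182),(323,370))]);print(circ(w))
c=circ(w)[0]; T=R.from_quat(f['q']).as_matrix(); print(T.round(3)); print('in tool',T.T[:2,:2]@(c-f['p'][:2]))
E
```

```text
[[0.45380337 0.22604881]
 [0.4955551  0.24557713]
 [0.46491877 0.256662  ]
 [0.48603287 0.21155866]]
(array([0.47550296, 0.2340518 ]), np.float64(0.024030749581068118))
(array([0.47567674, 0.23374116]), np.float64(0.04219688737657568))
[[-0.425  0.905  0.002]
 [ 0.905  0.425 -0.006]
 [-0.006 -0.    -1.   ]]
in tool [0.00931858 0.00011488]
```

```bash
python3 -m pendant '{"delta_pos":[[-0.2,0.5,0],[-0.4,0.85,0],[-0.4,0.85,-0.1],[-0.4,0.85,-0.1]],"rotation":[[0,0,0],[0.03,0.01,0],[0.03,0.01,0],[0.03,0.01,0]]}'
```

```text
time: 3.8
position: [0.4755, 0.2337, 0.0314]
eef_rot: [0.536, 0.844, -0.0, 0.0]
contact_force: [0.2, -0.4, -0.3]
opening: 0.993
```

```bash
python3 -m pendant '{"delta_pos":[[0,0,0],[0,0,0],[0,0,0],[0,0,0],[0,0,0],[0,0,0]],"rotation":[[0,0,0],[0,0,0],[0,0,0],[0,0,0],[0,0,0],[0,0,0]]}' 3.5; python3 -m pendant '{"delta_pos":[[0,0,1],[0,0,3],[0,0,7],[0,0,11],[0,0,15],[0,0,19],[0,0,20],[0,0,20]],"rotation":[[0,0,0],[0,0,0],[0,0,0],[0,0,0],[0,0,0],[0,0,0],[0,0,0],[0,0,0]]}'; python3 - <<'E'
from h import *
grab('wrist','w3')
E
```

```text
time: 4.55
position: [0.4759, 0.2338, 0.032]
eef_rot: [0.536, 0.844, 0.0, 0.001]
contact_force: [-1.4, -1.0, 6.3]
opening: 0.555
time: 5.55
position: [0.4757, 0.2337, 0.232]
eef_rot: [0.536, 0.844, 0.0, 0.001]
contact_force: [0.6, -0.2, -0.6]
opening: 0.555
```

View pics/w3.png

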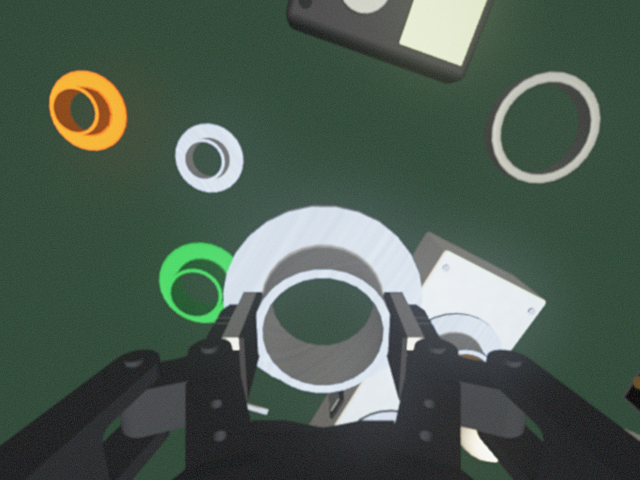

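```bash
python3 -m pendant '{"delta_pos":[[1.5,-4,1.5],[3.4,-9,1.5],[5.2,-14,1.5],[7,-19,1.5],[8.8,-24,1.5],[10.6,-29,1.5],[12.2,-34,1],[13.4,-37.2,0.5]],"rotation":[[0,0,-0.3],[0,0,-0.6],[0,0,-0.9],[0,0,-1.3],[0,0,-1.6],[0,0,-2],[0,0,-2.3],[0,0,-2.6]]}'; python3 - <<'E'
from h import *
s=ctrl.get_state();print(s['position'],s['q'].round(2))
E
python3 -m pendant '{"delta_pos":[[0,0,0],[0,0,0]],"rotation":[[0,0,0],[0,0,0]]}'; python3 - <<'E'
from h import *
s=ctrl.get_state();T=R.from_quat(s['eef_rot']).as_matrix();print(s['position'],T.round(4))
grab('wrist','w4');grab('side','sd4');crop('sd4','sd4c',300,460,160,280,5)
E
```

```text
time: 6.6
position: [0.6081, -0.1416, 0.2336]
eef_rot: [0.714, 0.7, -0.002, -0.001]
contact_force: [0.1, 1.3, -1.2]
opening: 0.551
[ 0.6080883  -0.14164974  0.2335977 ] [-0.31  0.44  0.64  1.64 -0.28  1.17  0.37]
time: 6.85
position: [0.6071, -0.1407, 0.2317]
eef_rot: [0.714, 0.7, -0.003, -0.002]
contact_force: [-0.4, 0.0, -0.6]
opening: 0.553
[ 0.60712332 -0.14071742  0.23168172] [[ 0.0199  0.9998 -0.0083]
 [ 0.9998 -0.0199 -0.0012]
 [-0.0014 -0.0083 -1.    ]]
```

View pics/w4.png

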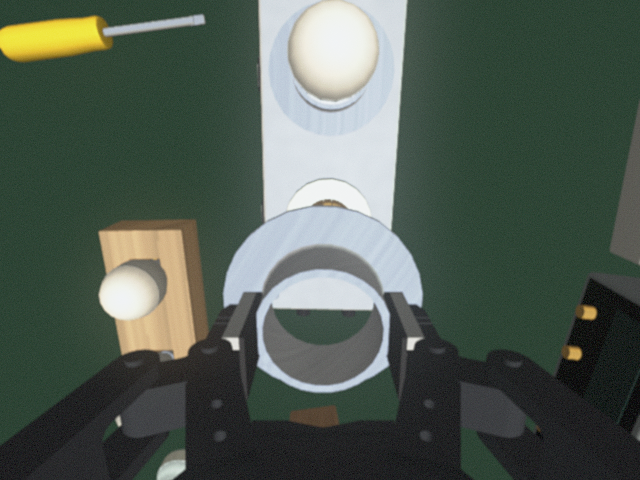

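View pics/sd4c.png

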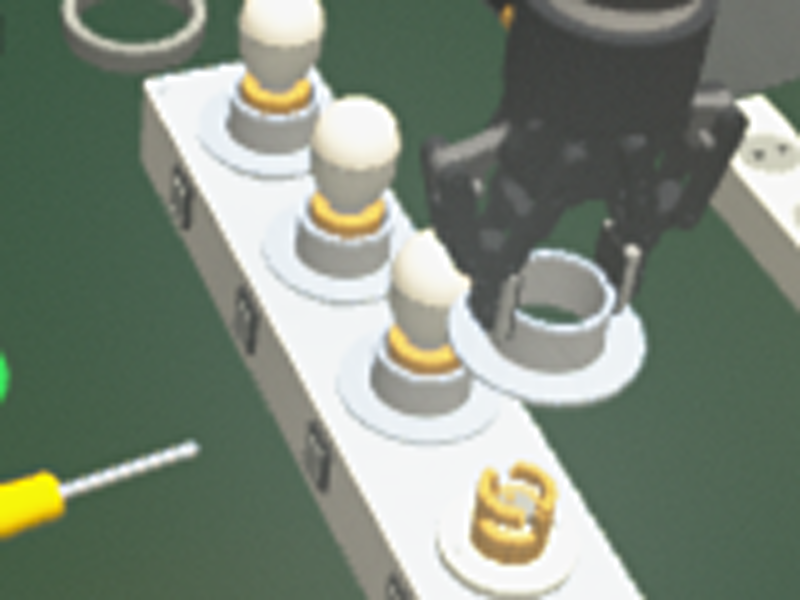

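```bash
python3 - <<'E'
from h import *
f=np.load('pics/w4.npz');C=cam('wrist',dict(position=f['p'],eef_rot=f['q']))
w=np.array([onz(u,v,.07,*C)[:2] for u,v in((287,212),(371,212),(329,179),(300,187),(358,187))]);print(w,circ(w))
zt=f['p'][2]-.032+.028
w=np.array([onz(u,v,zt,*C)[:2] for u,v in((256,326),(390,326),(323,268),(323,391))]);print(circ(w))
zt=f['p'][2]-.032+.003
w=np.array([onz(u,v,zt,*C)[:2] for u,v in((223,295),(422,295),(323,206))]);print(circ(w),f['p'])
P=cloud(f['d'],*C);q=P[(f['d']>0)&(np.abs(P[...,2]-.142-.01)<.02)&(np.hypot(P[...,0]-.614,P[...,1]+.033)<.04)]
from scipy.optimize import least_squares
print(least_squares(lambda p:np.linalg.norm(q-p[:3],axis=1)-.0225,[.614,-.033,.1425]).x)
E
```

```text
[[ 0.57896114 -0.12953817]
 [ 0.64150207 -0.13073207]
 [ 0.61065703 -0.10563939]
 [ 0.58935338 -0.11105292]
 [ 0.63174573 -0.11188497]] (array([ 0.61009229, -0.13657194]), np.float64(0.032112563879349756))
(array([ 0.60669557, -0.13992393]), np.float64(0.024553076827743193))
(array([ 0.60623739, -0.14053052]), np.float64(0.042061415768837776)) [ 0.60712332 -0.14071742  0.23168172]
[ 0.61304794 -0.03347363  0.14323744]
```

```bash
python3 -m pendant '{"delta_pos":[[0.34,0.23,-1],[0.34,0.23,-3],[0.34,0.23,-5],[0.34,0.23,-7],[0.34,0.23,-8],[0.34,0.23,-8],[0.34,0.23,-8]],"rotation":[[0.01,-0.05,0],[0.01,-0.05,0],[0.01,-0.05,0],[0.01,-0.05,0],[0.01,-0.05,0],[0.01,-0.05,0],[0.01,-0.05,0]]}'; python3 - <<'E'
from h import *
s=ctrl.get_state();T=R.from_quat(s['eef_rot']).as_matrix();print(s['position'],T[:,2].round(4))
grab('side','sd5');crop('sd5','sd5c',340,460,190,280,6)
E
```

```text
time: 7.82
position: [0.6118, -0.1377, 0.1534]
eef_rot: [0.713, 0.701, 0.002, 0.001]
contact_force: [-0.1, 0.7, -0.0]
opening: 0.554
[ 0.61177603 -0.13773458  0.15339345] [ 3.9e-03  5.0e-04 -1.0e+00]
```

View pics/sd5c.png

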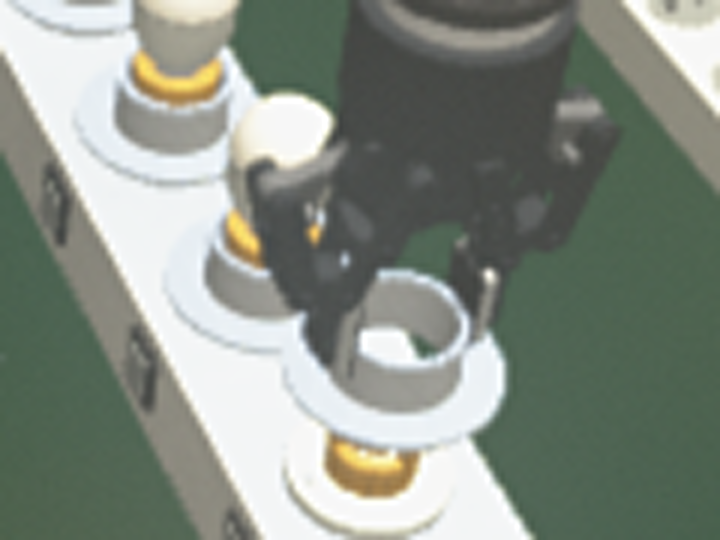

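```bash
python3 -m pendant '{"delta_pos":[[-0.12,-0.07,-0.3],[-0.12,-0.07,-1],[-0.12,-0.07,-2],[-0.12,-0.07,-3],[-0.12,-0.07,-4],[-0.12,-0.07,-4.6],[-0.12,-0.07,-4.6],[-0.12,-0.07,-4.6]],"rotation":[[0,0.02,0],[0,0.02,0],[0,0.02,0],[0,0.02,0],[0,0.02,0],[0,0.02,0],[0,0.02,0],[0,0.02,0]]}'; python3 - <<'E'
from h import *
s=ctrl.get_state();T=R.from_quat(s['eef_rot']).as_matrix();print(s['position'],T[:,2].round(4))
E
```

```text
time: 8.88
position: [0.6109, -0.1386, 0.1079]
eef_rot: [0.713, 0.701, 0.001, 0.0]
contact_force: [-0.2, -0.2, -1.1]
opening: 0.553
[ 0.6109026  -0.13855011  0.10788111] [ 1.3e-03  3.0e-04 -1.0e+00]
```

Free so far. Next I lower to the seat and release.

```bash
python3 -m pendant '{"delta_pos":[[0,0,-0.2],[0,0,-0.4],[0,0,-0.55],[0,0,-0.6],[0,0,-0.6]],"rotation":[[0,0,0],[0,0,0],[0,0,0],[0,0,0],[0,0,0]]}'
```

```text
time: 9.5
position: [0.6109, -0.1385, 0.1021]
eef_rot: [0.713, 0.701, 0.001, 0.0]
contact_force: [-0.9, 0.6, 2.0]
opening: 0.556
```

```bash
python3 -m pendant '{"delta_pos":[[0,0,0],[0,0,0],[0,0,0],[0,0,0]],"rotation":[[0,0,0],[0,0,0],[0,0,0],[0,0,0]]}' 8.5; python3 -m pendant '{"delta_pos":[[0,0,1],[0,0,3],[0,0,5],[0,0,8],[0,0,11],[0,0,13],[0,0,13]],"rotation":[[0,0,0],[0,0,0],[0,0,0],[0,0,0],[0,0,0],[0,0,0],[0,0,0]]}'; python3 - <<'E'
from h import *
im,d,C=grab('wrist','w6')
P=cloud(d,*C);m=(d>0)&(np.hypot(P[...,0]-.61,P[...,1]+.138)<.05)&(P[...,2]>.06)&(P[...,2]<.125);q=P[m]
h=np.histogram(q[:,2],np.arange(.06,.125,.003));print(list(zip(h[1].round(3),h[0])))
fl=q[(q[:,2]>.068)&(q[:,2]<.08)];A=np.c_[fl[:,:2]-[.61,-.138],np.ones(len(fl))];print('flange plane',np.linalg.lstsq(A,fl[:,2],rcond=None)[0])
t=q[(q[:,2]>.101)&(np.hypot(q[:,0]-.61,q[:,1]+.138)<.021)];print('tube rim',circ(t[:,:2]),len(t))
print(ctrl.get_state()['position'])
grab('side','sd6');crop('sd6','sd6c',340,460,190,280,6)
E
```

```text
time: 10.0
position: [0.6109, -0.1385, 0.102]
eef_rot: [0.713, 0.701, 0.001, 0.0]
contact_force: [-0.9, 0.2, 0.3]
opening: 0.994
time: 10.88
position: [0.6119, -0.1389, 0.2343]
eef_rot: [0.713, 0.701, 0.002, 0.002]
contact_force: [0.7, -0.5, -0.4]
opening: 0.993
[(np.float64(0.06), np.int64(1647)), (np.float64(0.063), np.int64(0)), (np.float64(0.066), np.int64(8)), (np.float64(0.069), np.int64(1436)), (np.float64(0.072), np.int64(4040)), (np.float64(0.075), np.int64(110)), (np.float64(0.078), np.int64(109)), (np.float64(0.081), np.int64(150)), (np.float64(0.084), np.int64(252)), (np.float64(0.087), np.int64(278)), (np.float64(0.09), np.int64(614)), (np.float64(0.093), np.int64(275)), (np.float64(0.096), np.int64(982)), (np.float64(0.099), np.int64(269)), (np.float64(0.102), np.int64(876)), (np.float64(0.105), np.int64(92)), (np.float64(0.108), np.int64(0)), (np.float64(0.111), np.int64(0)), (np.float64(0.114), np.int64(0)), (np.float64(0.117), np.int64(0)), (np.float64(0.12), np.int64(0))]
flange plane [-0.00095327  0.00201291  0.07266721]
tube rim (array([ 0.60901405, -0.13815094]), np.float64(0.015894505533731215)) 1004
[ 0.61104395 -0.13847172  0.23260227]
```

View pics/w6.png

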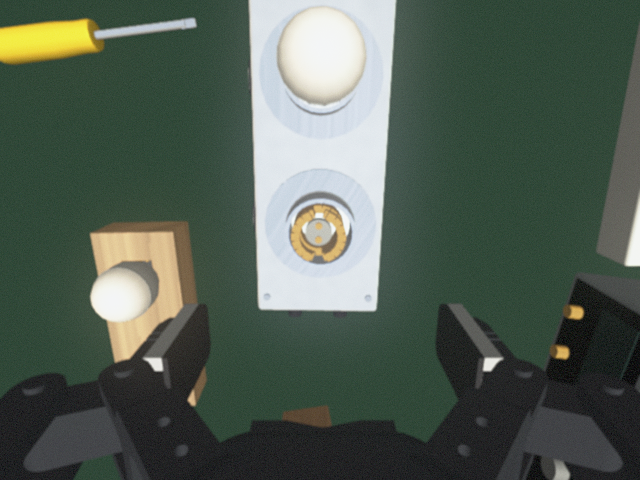

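View pics/sd6c.png

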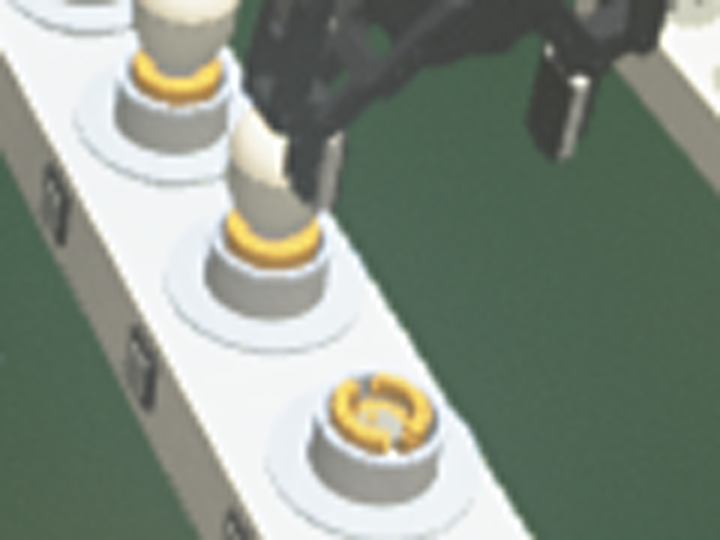

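```bash
python3 - <<'E'
from h import *
crop('w6','w6c',275,365,185,275,6.6)
E
```

```text
(no output)
```

View pics/w6c.png

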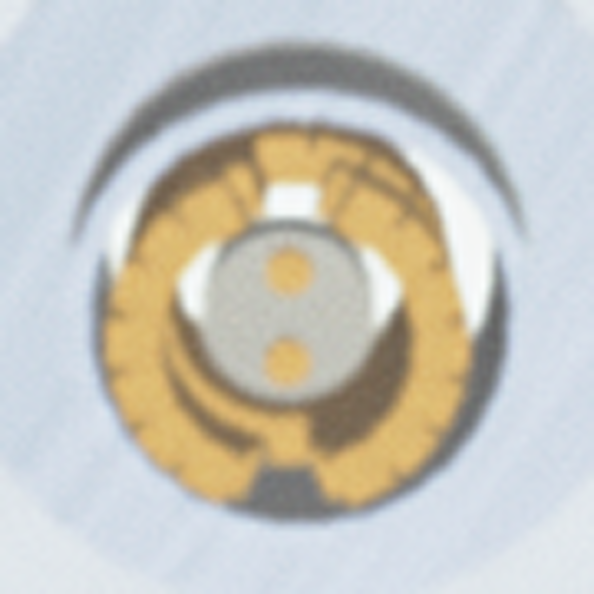

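```bash
python3 - <<'E'
from h import *
f=np.load('pics/w6.npz');C=cam('wrist',dict(position=f['p'],eef_rot=f['q']))
w=np.array([onz(275+a/6.6,185+b/6.6,.104,*C)[:2] for a,b in((104,330),(470,330),(235,506),(345,506),(140,440),(435,440),(130,240),(440,240))]);print(circ(w),w)
a=onz(275+285/6.6,185+490/6.6,.104,*C);b=onz(275+290/6.6,185+190/6.6,.104,*C);print(a,b,f['p'],f['q'])
# holder fused via bank lamps + lamp view
P=cloud(f['d'],*C)
from scipy.optimize import least_squares
q=P[(f['d']>0)&(np.abs(P[...,2]-.152)<.02)&(np.hypot(P[...,0]-.614,P[...,1]+.033)<.04)]
print(least_squares(lambda p:np.linalg.norm(q-p[:3],axis=1)-.0225,[.614,-.033,.1425]).x)
q=P[(f['d']>0)&(P[...,2]>.06)&(np.hypot(P[...,0]-.452,P[...,1]+.193)<.035)]
print(least_squares(lambda p:np.linalg.norm(q-p[:3],axis=1)-.0225,[.452,-.193,.0675]).x)
E
```

```text
(array([ 0.60929742, -0.13801785]), np.float64(0.018774793300783982)) [[ 0.59067992 -0.13658414]
 [ 0.62802451 -0.13735215]
 [ 0.60351143 -0.1558909 ]
 [ 0.6149656  -0.15613126]
 [ 0.59389978 -0.14845872]
 [ 0.62438294 -0.14909355]
 [ 0.59370153 -0.12720355]
 [ 0.62501012 -0.12784093]]
[ 0.60875636 -0.15423734  0.104     ] [ 0.60996739 -0.12236951  0.104     ] [ 0.61189662 -0.13894958  0.23431949] [0.71344357 0.70070753 0.00197561 0.00182174]
[ 0.61300113 -0.03348044  0.14321745]
[ 0.45037059 -0.19292934  0.0676873 ]
```

```bash
python3 -m pendant '{"delta_pos":[[-3,-1,-0.5],[-7,-2.3,-2],[-11,-3.7,-4.5],[-14,-4.8,-7],[-15.9,-5.4,-9.5],[-15.9,-5.4,-9.8],[-15.9,-5.4,-9.8]],"rotation":[[0,0,0],[0,0,0],[0,0,0],[0,0,0],[0,0,0],[0,0,0],[0,0,0]]}'; python3 - <<'E'
from h import *
im,d,C=grab('wrist','w7');s=ctrl.get_state();f=np.load('pics/w7.npz')
T=R.from_quat(s['eef_rot']).as_matrix();print(f['p'],s['position'],T[:,2].round(4),s['q'].round(2))
P=cloud(d,*C)
from scipy.optimize import least_squares
q=P[(d>0)&(P[...,2]>.06)&(P[...,2]<.095)&(np.hypot(P[...,0]-.452,P[...,1]+.193)<.03)]
print(least_squares(lambda p:np.linalg.norm(q-p[:3],axis=1)-.0225,[.452,-.193,.0675]).x)
E
```

```text
time: 11.85
position: [0.4525, -0.1919, 0.1335]
eef_rot: [0.713, 0.701, 0.0, -0.0]
contact_force: [0.1, -0.2, 0.8]
opening: 0.999
[ 0.45245953 -0.19188028  0.13352753] [ 0.45307735 -0.19195522  0.13401908] [ 1.7e-03  3.0e-04 -1.0e+00] [-0.25  0.31  0.67  2.05 -0.25  0.86  0.55]
[ 0.45050639 -0.19308652  0.06771426]
```

View pics/w7.png

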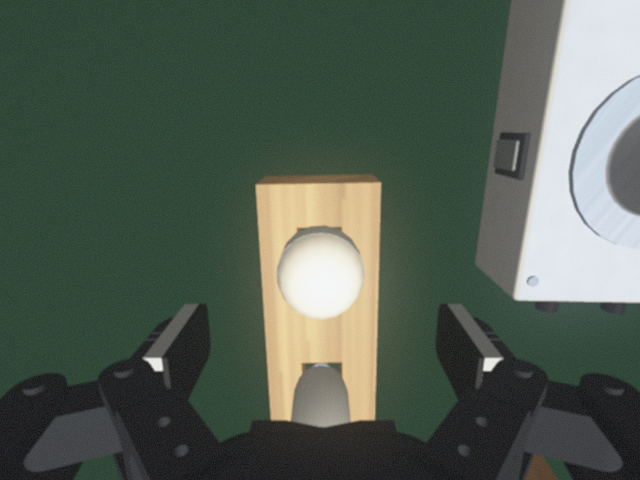

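```bash
python3 -m pendant '{"delta_pos":[[-0.15,-0.1,-1],[-0.15,-0.1,-2.5],[-0.15,-0.1,-4],[-0.15,-0.1,-5.5],[-0.15,-0.1,-6.5],[-0.15,-0.1,-6.8],[-0.15,-0.1,-6.8],[-0.15,-0.1,-6.8]],"rotation":[[0,0.01,0],[0,0.01,0],[0,0.01,0],[0,0.01,0],[0,0.01,0],[0,0.01,0],[0,0.01,0],[0,0.01,0]]}'; python3 - <<'E'
from h import *
s=ctrl.get_state()
T=R.from_quat(s['eef_rot']).as_matrix();print(s['position'],T.round(4))
E
```

```text
time: 12.9
position: [0.452, -0.1931, 0.0664]
eef_rot: [0.713, 0.701, 0.0, 0.0]
contact_force: [0.8, -0.2, 0.7]
opening: 0.999
[ 0.45199691 -0.19310754  0.06643978] [[ 1.660e-02  9.999e-01  1.000e-03]
 [ 9.999e-01 -1.660e-02  2.000e-04]
 [ 2.000e-04  1.000e-03 -1.000e+00]]
```

```bash
python3 -m pendant '{"delta_pos":[[0,0,0],[0,0,0],[0,0,0],[0,0,0],[0,0,0],[0,0,0],[0,0,0]],"rotation":[[0,0,0],[0,0,0],[0,0,0],[0,0,0],[0,0,0],[0,0,0],[0,0,0]]}' 3; python3 -m pendant '{"delta_pos":[[0,0,0.5],[0,0,2],[0,0,4],[0,0,7],[0,0,10],[0,0,13],[0,0,13.5],[0,0,13.5]],"rotation":[[0,0,0],[0,0,0],[0,0,0],[0,0,0],[0,0,0],[0,0,0],[0,0,0],[0,0,0]]}'; python3 - <<'E'
from h import *
s=ctrl.get_state()
T=R.from_quat(s['eef_rot']).as_matrix();print(s['position'],T.round(4))
grab('wrist','w8');grab('side','sd8');grab('scene','sc8')
for n in('sd8','sc8'):
    C=cam({'sd8':'side','sc8':'scene'}[n]);print(n,proj(s['position'],*C))
E
```

```text
time: 13.78
position: [0.4523, -0.1932, 0.067]
eef_rot: [0.713, 0.701, 0.001, 0.0]
contact_force: [-0.7, 0.5, 6.0]
opening: 0.505
time: 14.78
position: [0.4521, -0.193, 0.202]
eef_rot: [0.713, 0.701, 0.001, 0.0]
contact_force: [-0.3, 0.5, -1.7]
opening: 0.506
[ 0.45205603 -0.19300356  0.20196963] [[ 1.650e-02  9.999e-01  1.800e-03]
 [ 9.999e-01 -1.650e-02  8.000e-04]
 [ 8.000e-04  1.700e-03 -1.000e+00]]
sd8 (np.float64(350.9129059096721), np.float64(261.6241999378732))
sc8 (np.float64(225.46837169242184), np.float64(189.92691448640173))
```

View pics/w8.png

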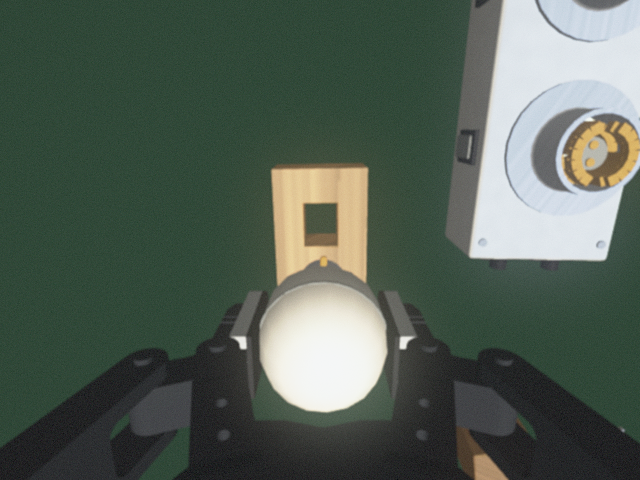

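View pics/sd8.png

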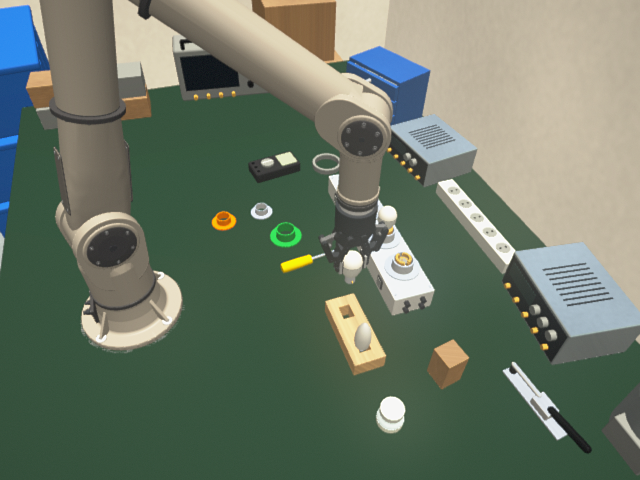

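```bash
python3 - <<'E'
from h import *
im=cv2.imread('pics/w8.png')[235:415,240:410];im=cv2.resize(im,None,fx=3.3,fy=3.3,interpolation=cv2.INTER_CUBIC)
im2=cv2.resize(cv2.imread('pics/sd8.png')[235:305,310:400],None,fx=5,fy=5,interpolation=cv2.INTER_CUBIC)
cv2.imwrite('pics/w8c.png',im);cv2.imwrite('pics/sd8c.png',im2)
E
```

```text
(no output)
```

View pics/w8c.png

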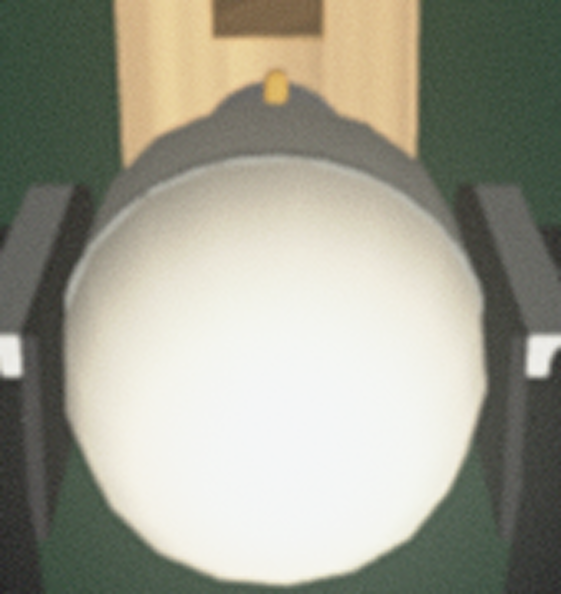

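View pics/sd8c.png

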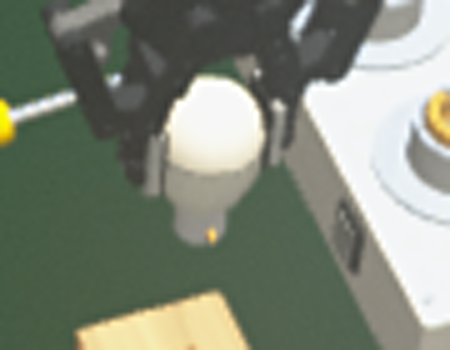

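```bash
python3 - <<'E'
from h import *
f=np.load('pics/w8.npz');Cw=cam('wrist',dict(position=f['p'],eef_rot=f['q']));Cs=cam('side')
zp=f['p'][2]-.047
print('pin + (wrist)',onz(323.6,257.5,zp,*Cw));print('pin - (side)',onz(310+211/5,235+235/5,zp,*Cs))
# dome center
P=cloud(f['d'],*Cw)
from scipy.optimize import least_squares
q=P[(f['d']>0)&(P[...,2]>.195)&(np.hypot(P[...,0]-.452,P[...,1]+.193)<.021)]
print('dome',least_squares(lambda p:np.linalg.norm(q-p[:3],axis=1)-.0225,[.452,-.193,.203]).x,q[:,2].max())
# cap silhouette centre: contact end z=p-.055
print('cap front edge',onz(240+275/3.3,235+82/3.3,f['p'][2]-.055,*Cw))
K=np.load('pics/sd8.npz');P=cloud(K['d'],*Cs)
for n in('side','scene'):
    g=np.load('pics/%s.npz'%{'side':'sd8','scene':'sc8'}[n]);C=cam(n);P=cloud(g['d'],*C)
    for z0,z1 in((.15,.168),(.19,.201),(.203,.23)):
        q=P[(g['d']>0)&(P[...,2]>z0)&(P[...,2]<z1)&(np.hypot(P[...,0]-.452,P[...,1]+.193)<.026)]
        print(n,z0,len(q),circ(q[:,:2]) if len(q)>8 else '',q[:,2].max())
E
```

```text
pin + (wrist) [ 0.45232949 -0.17832444  0.15496963]
pin - (side) [ 0.45223218 -0.20719643  0.15496963]
dome [ 0.45233477 -0.18282991  0.2389319 ] 0.2695658967348638
cap front edge [ 0.45216956 -0.1822693   0.14696963]
side 0.15 52 (array([ 0.45102799, -0.19603515]), np.float64(0.008437011440297286)) 0.16745505613098355
side 0.19 84 (array([ 0.45210619, -0.19037243]), np.float64(0.024562903560336132)) 0.20099468698002998
side 0.203 360 (array([ 0.45409891, -0.19729849]), np.float64(0.016285799010524685)) 0.22985589982413923
scene 0.15 50 (array([ 0.45391708, -0.19065195]), np.float64(0.009161331207198819)) 0.16550942752709163
scene 0.19 44 (array([ 0.451159  , -0.19336513]), np.float64(0.023057874682660046)) 0.20089669661120402
scene 0.203 214 (array([ 0.44934657, -0.19068006]), np.float64(0.01803266291713854)) 0.22953459299563017
```

```bash
python3 -m pendant '{"delta_pos":[[2,0.7,0],[5,1.7,0],[8.5,3,0],[12,4.2,0],[14.5,5,0],[15.76,5.48,0],[15.76,5.48,0],[15.76,5.48,0]],"rotation":[[0,0,0],[0,0,-0.1],[0,0,-0.2],[0,0,-0.2],[0,0,-0.2],[0,0,-0.2],[0,0,-0.2],[0,0,-0.2]]}'; python3 - <<'E'
from h import *
s=ctrl.get_state()
T=R.from_quat(s['eef_rot']).as_matrix();print(s['position'],T.round(4),s['contact_force'])
E
```

```text
time: 15.92
position: [0.608, -0.1388, 0.2007]
eef_rot: [0.726, 0.688, -0.0, -0.001]
contact_force: [-0.4, -0.5, -1.4]
opening: 0.504
[ 0.60802042 -0.13883699  0.200656  ] [[ 5.290e-02  9.986e-01 -2.000e-03]
 [ 9.986e-01 -5.290e-02  6.000e-04]
 [ 5.000e-04 -2.000e-03 -1.000e+00]] [-0.35460932 -0.48669775 -1.44312033]
```

```bash
python3 -m pendant '{"delta_pos":[[0.17,0.06,-0.3],[0.17,0.06,-1.2],[0.17,0.06,-2.2],[0.17,0.06,-3],[0.17,0.06,-3.4],[0.17,0.06,-3.4],[0.17,0.06,-3.4]],"rotation":[[0,-0.01,0],[0,-0.01,0],[0,-0.01,0],[0,-0.01,0],[0,-0.01,0],[0,-0.01,0],[0,-0.01,0]]}'; python3 - <<'E'
from h import *
s=ctrl.get_state()
T=R.from_quat(s['eef_rot']).as_matrix();print(s['position'],T.round(4),s['contact_force'])
grab('side','sd9');grab('scene','sc9');grab('wrist','w9')
a=cv2.resize(cv2.imread('pics/sd9.png')[225:285,365:435],None,fx=5.5,fy=5.5,interpolation=cv2.INTER_CUBIC)
b=cv2.resize(cv2.imread('pics/sc9.png')[240:310,180:260],None,fx=4.7,fy=4.7,interpolation=cv2.INTER_CUBIC)[:330,:]
cv2.imwrite('pics/c9.png',np.hstack([a,b]))
p=s['position']
for n in('side','scene'):
    C=cam(n)
    print(n,'origin',proj(p-[0,0,.055],*C),'mouth',proj([.6097,-.1382,.104],*C))
E
```

```text
time: 16.8
position: [0.61, -0.1384, 0.1669]
eef_rot: [0.726, 0.688, 0.0, -0.0]
contact_force: [0.7, 0.7, -1.4]
opening: 0.508
[ 0.60996937 -0.13836444  0.16694698] [[ 5.290e-02  9.986e-01  4.000e-04]
 [ 9.986e-01 -5.290e-02  5.000e-04]
 [ 5.000e-04  4.000e-04 -1.000e+00]] [ 0.67638612  0.69342785 -1.44017655]Traceback (most recent call last):
  File "<stdin>", line 7, in <module>
    return _nx.concatenate(arrs, 1, dtype=dtype, casting=casting)
           ~~~~~~~~~~~~~~~^^^^^^^^^^^^^^^^^^^^^^^^^^^^^^^^^^^^^^^
ValueError: all the input array dimensions except for the concatenation axis must match exactly, but along dimension 0, the array at index 0 has size 330 and the array at index 1 has size 329
```

View pics/w9.png

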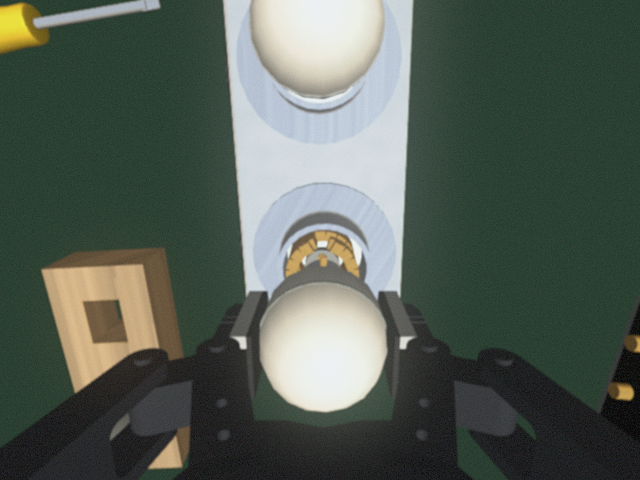

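```bash
python3 - <<'E'
from h import *
a=cv2.resize(cv2.imread('pics/sd9.png')[225:285,365:435],(385,330),interpolation=cv2.INTER_CUBIC)
b=cv2.resize(cv2.imread('pics/w9.png')[215:295,270:370],(412,330),interpolation=cv2.INTER_CUBIC)
cv2.imwrite('pics/c9.png',np.hstack([a,b]))
E
```

```text
(no output)
```

View pics/c9.png

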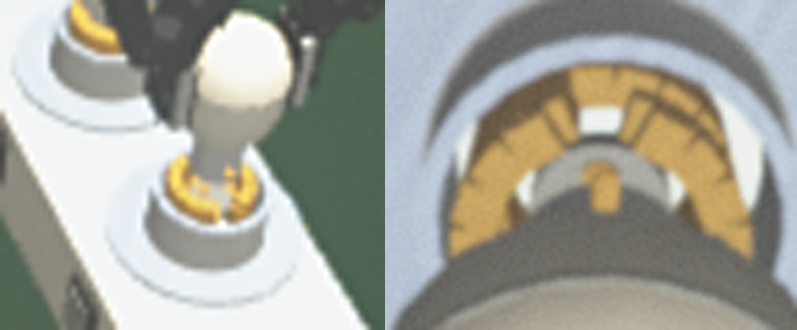

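```bash
python3 - <<'E'
from h import *
f=np.load('pics/w9.npz');C=cam('wrist',dict(position=f['p'],eef_rot=f['q']))
g=lambda a,b:(270+(a-385)/4.12,215+b/4.125)
print(f['p'])
print('pin',onz(*g(605,172),f['p'][2]-.047,*C),'slot inner end',onz(*g(600,110),.104,*C))
print('slot top L/R',onz(*g(572,95),.104,*C),onz(*g(637,95),.104,*C))
w=np.array([onz(*g(a,b),.104,*C)[:2] for a,b in((450,250),(752,245),(600,65),(500,105),(700,100))]);print(circ(w))
E
```

```text
[ 0.61000562 -0.13834213  0.16704181]
pin [ 0.6106479  -0.12331617  0.12004181] slot inner end [ 0.61021549 -0.12091624  0.104     ]
slot top L/R [ 0.60696303 -0.11886118  0.104     ] [ 0.6147495  -0.11928273  0.104     ]
(array([ 0.60961734, -0.13456097]), np.float64(0.019042566820147596))
```

```bash
python3 -m pendant '{"delta_pos":[[-0.02,0,-0.3],[-0.02,0,-0.7],[-0.02,0,-1.1],[-0.02,0,-1.5],[-0.02,0,-1.9],[-0.02,0,-1.9]],"rotation":[[0,0,0],[0,0,0],[0,0,0],[0,0,0],[0,0,0],[0,0,0]]}'
```

```text
time: 17.7
position: [0.6096, -0.1383, 0.1476]
eef_rot: [0.726, 0.688, 0.0, -0.0]
contact_force: [0.2, -0.7, -0.9]
opening: 0.501
```

```bash
python3 -m pendant '{"delta_pos":[[0.01,0,-0.2],[0.01,0,-0.4],[0.01,0,-0.6],[0.01,0,-0.8],[0.01,0,-1.0],[0.01,0,-1.05],[0.01,0,-1.05]],"rotation":[[0,0,0],[0,0,0],[0,0,0],[0,0,0],[0,0,0],[0,0,0],[0,0,0]]}'
```

```text
time: 18.58
position: [0.6099, -0.1385, 0.1389]
eef_rot: [0.726, 0.688, 0.001, -0.0]
contact_force: [-2.9, 1.4, 10.4]
opening: 0.508
```

```bash
python3 -m pendant '{"delta_pos":[[-0.03,0,-0.25],[-0.03,0,-0.3],[-0.03,0,-0.3],[-0.03,0,-0.3],[-0.03,0,-0.3],[-0.03,0,-0.3]],"rotation":[[0,0,0],[0,0,0],[0,0,-0.7],[0,0,-1.4],[0,0,-2.1],[0,0,-2.1]]}'; python3 - <<'E'
from h import *
s=ctrl.get_state()
T=R.from_quat(s['eef_rot']).as_matrix();print(s['position'],np.degrees(np.arctan2(T[1,0],T[0,0])),T[:,2],s['moment'],s['q'].round(2))
E
```

```text
time: 19.32
position: [0.6113, -0.1393, 0.1383]
eef_rot: [0.839, 0.544, 0.002, 0.001]
contact_force: [-1.6, 0.0, 10.8]
opening: 0.509
[ 0.61128176 -0.13927195  0.13829971] 65.90489926470322 [ 5.16493607e-03 -4.13534975e-05 -9.99986661e-01] [ 0.11153996  0.34234243 -0.00433595] [-0.35  0.56  0.7   1.73 -0.42  1.    0.09]
```

```bash
python3 -m pendant '{"delta_pos":[[-0.12,0.08,-0.25],[-0.12,0.08,-0.25],[-0.12,0.08,-0.25],[-0.12,0.08,-0.25],[-0.12,0.08,-0.25],[-0.12,0.08,-0.25]],"rotation":[[0,0.03,-0.7],[0,0.03,-1.4],[0,0.03,-2.1],[0,0.03,-2.8],[0,0.03,-3.5],[0,0.03,-3.5]]}'; python3 - <<'E'
from h import *
s=ctrl.get_state()
T=R.from_quat(s['eef_rot']).as_matrix();print(s['position'],np.degrees(np.arctan2(T[1,0],T[0,0])),T[:,2],s['moment'],s['q'].round(2))
grab('wrist','w10');grab('side','sd10')
a=cv2.resize(cv2.imread('pics/sd10.png')[215:295,355:445],(450,400),interpolation=cv2.INTER_CUBIC);cv2.imwrite('pics/sd10c.png',a)
E
```

```text
time: 20.08
position: [0.612, -0.1395, 0.1383]
eef_rot: [0.964, 0.266, 0.001, 0.002]
contact_force: [-1.1, 0.7, 11.2]
opening: 0.507
[ 0.61195899 -0.13951181  0.13827648] 30.858425408061727 [ 0.00381633 -0.00305045 -0.99998807] [ 0.05435264  0.24756514 -0.09636781] [-0.44  0.62  0.85  1.73 -0.53  1.03 -0.44]
```

View pics/w10.png

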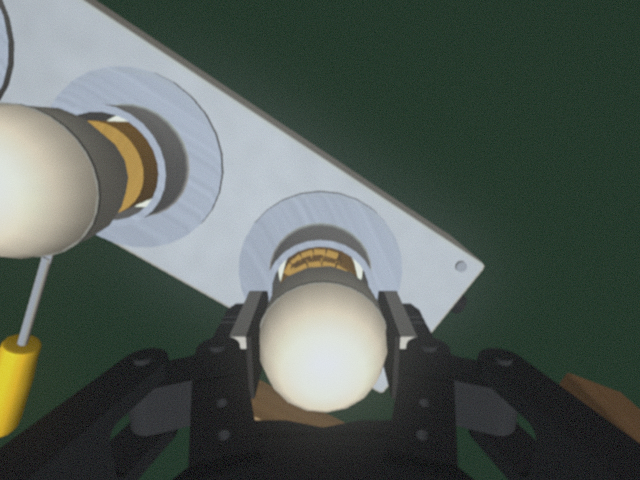

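View pics/sd10c.png

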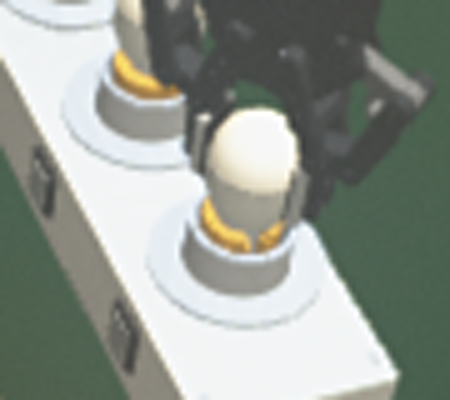

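```bash
python3 -m pendant '{"delta_pos":[[-0.2,0.1,-0.25],[-0.2,0.1,-0.25],[-0.2,0.1,-0.25],[-0.2,0.1,-0.25],[-0.2,0.1,-0.25],[-0.2,0.1,-0.25]],"rotation":[[0.02,0.02,-0.6],[0.02,0.02,-1.2],[0.02,0.02,-1.8],[0.02,0.02,-2.3],[0.02,0.02,-2.3],[0.02,0.02,-2.3]]}'; python3 - <<'E'
from h import *
s=ctrl.get_state()
T=R.from_quat(s['eef_rot']).as_matrix();print(s['position'],np.degrees(np.arctan2(T[1,0],T[0,0])),T[:,2],s['moment'],s['q'].round(2))
E
```

```text
time: 20.92
position: [0.612, -0.1393, 0.1383]
eef_rot: [0.998, 0.069, 0.002, 0.001]
contact_force: [-0.6, 0.4, 10.4]
opening: 0.507
[ 0.61199523 -0.13926112  0.13831808] 7.911939700303681 [ 0.00473928 -0.00103465 -0.99998823] [0.10911676 0.15491727 0.05620134] [-0.49  0.66  0.95  1.73 -0.61  1.06 -0.77]
```

```bash
python3 -m pendant '{"delta_pos":[[-0.2,0.1,-0.25],[-0.2,0.1,-0.25],[-0.2,0.1,-0.25],[-0.2,0.1,-0.25]],"rotation":[[0.01,0.03,-0.3],[0.01,0.03,-0.6],[0.01,0.03,-0.6],[0.01,0.03,-0.6]]}'; python3 - <<'E'
from h import *
s=ctrl.get_state()
T=R.from_quat(s['eef_rot']).as_matrix();print(s['position'],np.degrees(np.arctan2(T[1,0],T[0,0])),T[:,2],s['moment'],s['q'].round(2))
E
```

```text
time: 21.42
position: [0.612, -0.1384, 0.1383]
eef_rot: [1.0, 0.017, 0.002, -0.0]
contact_force: [-1.5, 1.6, 11.2]
opening: 0.506
[ 0.61195668 -0.13840201  0.13831069] 1.970404858302226 [ 3.90318822e-03  4.95869225e-04 -9.99992260e-01] [0.31815751 0.24877122 0.08573934] [-0.51  0.68  0.97  1.73 -0.63  1.07 -0.86]
```

```bash
python3 -m pendant '{"delta_pos":[[-0.15,0,-0.25],[-0.15,0,-0.25],[-0.15,0,-0.25],[-0.15,0,-0.25]],"rotation":[[0,0.03,-0.3],[0,0.03,-0.6],[0,0.03,-0.6],[0,0.03,-0.6]]}'; python3 - <<'E'
from h import *
s=ctrl.get_state()
T=R.from_quat(s['eef_rot']).as_matrix();print(s['position'],np.degrees(np.arctan2(T[1,0],T[0,0])),T[:,2],s['moment'],s['q'].round(2))
E
```

```text
time: 21.92
position: [0.6117, -0.138, 0.1383]
eef_rot: [0.999, -0.034, 0.001, -0.001]
contact_force: [-3.0, 2.3, 13.8]
opening: 0.504
[ 0.61170936 -0.13800606  0.13827143] -3.8908963406094768 [ 0.00118216  0.00156249 -0.99999808] [0.63915998 0.67474323 0.40096222] [-0.52  0.69  0.99  1.73 -0.65  1.09 -0.95]
```

```bash
python3 -m pendant '{"delta_pos":[[-0.15,0,0],[-0.15,0,0.1],[-0.15,0,0.2],[-0.15,0,0.3],[-0.15,0,0.3]],"rotation":[[0,0.01,-0.1],[0,0.01,-0.1],[0,0.01,-0.1],[0,0.01,-0.1],[0,0.01,-0.1]]}'; python3 - <<'E'
from h import *
s=ctrl.get_state()
T=R.from_quat(s['eef_rot']).as_matrix();print(s['position'],np.degrees(np.arctan2(T[1,0],T[0,0])),T[:,2],s['moment'],s['q'].round(2))
E
```

```text
time: 22.55
position: [0.6111, -0.1377, 0.1388]
eef_rot: [0.999, -0.042, 0.0, 0.0]
contact_force: [7.8, -3.0, -14.6]
opening: 0.503
[ 0.61113557 -0.13773647  0.13879498] -4.826011763183785 [ 6.52067065e-04 -9.18713936e-04 -9.99999365e-01] [-0.82205046 -1.74987839  0.47851481] [-0.52  0.69  1.    1.73 -0.65  1.09 -0.96]
```

```bash
python3 -m pendant '{"delta_pos":[[-0.1,0,0.05],[-0.1,0,0.05]],"rotation":[[0,0,-0.1],[0,0,-0.1]]}'; cat > lampz.py <<'E'
from h import *
import sys
from scipy.optimize import least_squares
tag=sys.argv[1]
s=ctrl.get_state();T=R.from_quat(s['eef_rot']).as_matrix();print(s['position'],np.degrees(np.arctan2(T[1,0],T[0,0])),T[:,2],s['contact_force'],s['moment'])
for n in('side','scene'):
    im,d,C=grab(n,tag+n);P=cloud(d,*C);br=im.astype(int).min(-1)>90
    for c in((.6137,-.0335),(.6175,.0713),(.6098,-.1383)):
        q=P[(d>0)&(P[...,2]>.146)&(P[...,2]<.175)&(np.hypot(P[...,0]-c[0],P[...,1]-c[1])<.02)&br]
        f=least_squares(lambda p:np.linalg.norm(q-p[:3],axis=1)-.0225,[*c,.1425],loss='soft_l1',f_scale=.001)
        print(n,c,len(q),f.x.round(4),'top',np.percentile(q[:,2],97).round(4),'rms',np.sqrt(2*f.cost/len(q)).round(5))
a=cv2.resize(cv2.imread(f'pics/{tag}side.png')[215:295,355:445],(450,400),interpolation=cv2.INTER_CUBIC)
b=cv2.resize(cv2.imread(f'pics/{tag}scene.png')[240:310,180:260],(350,400),interpolation=cv2.INTER_CUBIC)
cv2.imwrite(f'pics/{tag}c.png',np.hstack([a,b]))
E
python3 lampz.py a1
```

```text
time: 22.8
position: [0.6111, -0.1377, 0.1387]
eef_rot: [0.999, -0.05, 0.001, 0.001]
contact_force: [5.9, -0.9, -7.7]
opening: 0.508
[ 0.61106155 -0.13766539  0.1387163 ] -5.7620462736573765 [ 0.00214501 -0.00225232 -0.99999516] [ 5.85686715 -0.85088577 -7.6511541 ] [-0.46703991 -1.27909118  0.65135103]
side (0.6137, -0.0335) 155 [ 0.6146 -0.0335  0.1446] top 0.1678 rms 0.00124
side (0.6175, 0.0713) 142 [0.6188 0.0717 0.1448] top 0.1678 rms 0.00124
side (0.6098, -0.1383) 101 [ 0.6114 -0.137   0.1409] top 0.1622 rms 0.0011
scene (0.6137, -0.0335) 254 [ 0.6135 -0.0338  0.1425] top 0.1661 rms 0.00109
scene (0.6175, 0.0713) 277 [0.6173 0.071  0.1426] top 0.1656 rms 0.00114
scene (0.6098, -0.1383) 128 [ 0.6096 -0.1367  0.1391] top 0.1618 rms 0.00115
```

View pics/a1c.png

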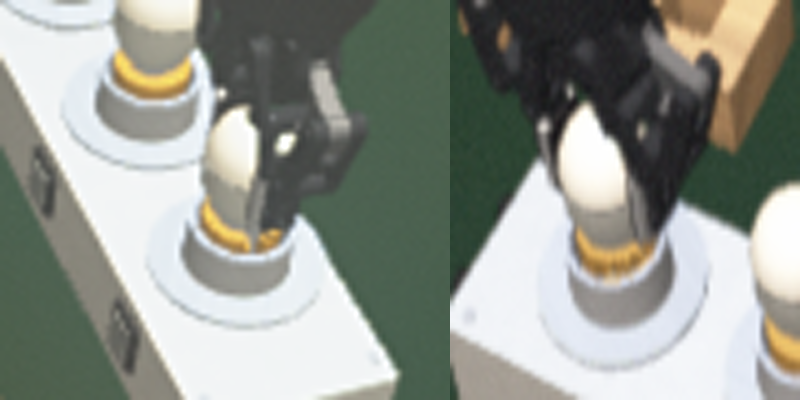

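```bash
python3 -m pendant '{"delta_pos":[[0,0,0],[0,0,0],[0,0,0.1],[0,0,0.1]],"rotation":[[0,0,0.3],[0,0,0.5],[0,0,0.5],[0,0,0.5]]}'; python3 lampz.py a2
```

```text
time: 23.4
position: [0.6114, -0.1379, 0.139]
eef_rot: [1.0, -0.007, 0.002, 0.002]
contact_force: [6.0, -2.7, -7.9]
opening: 0.507
[ 0.6114132  -0.13791229  0.13900617] -0.7638826110837404 [ 0.0033704  -0.00312395 -0.99998944] [ 5.97465307 -2.72769394 -7.88884701] [-0.55944676 -1.27180356  0.19636076]
side (0.6137, -0.0335) 145 [ 0.6152 -0.033   0.1447] top 0.1674 rms 0.00121
side (0.6175, 0.0713) 147 [0.6192 0.0728 0.145 ] top 0.1672 rms 0.00125
side (0.6098, -0.1383) 119 [ 0.6119 -0.1373  0.1413] top 0.1631 rms 0.00112
scene (0.6137, -0.0335) 263 [ 0.6134 -0.0337  0.1429] top 0.1662 rms 0.00114
scene (0.6175, 0.0713) 279 [0.6173 0.0712 0.1428] top 0.1665 rms 0.00109
scene (0.6098, -0.1383) 144 [ 0.6105 -0.1369  0.1394] top 0.1622 rms 0.00119
```

```bash
python3 - <<'E'
from h import *
from scipy.optimize import least_squares
for tag,n,p in(('sd8','side',(.4521,-.193,.202)),('sc8','scene',(.4521,-.193,.202)),('sd9','side',(.61,-.1384,.167)),('sc9','scene',(.61,-.1384,.167)),('sd10','side',(.612,-.1395,.1383)),('a2side','side',(.6114,-.1379,.139)),('a2scene','scene',(.6114,-.1379,.139))):
    im=cv2.imread(f'pics/{tag}.png');d=np.load(f'pics/{tag}.npz')['d'];C=cam(n);P=cloud(d,*C);br=im.astype(int).min(-1)>90
    z=p[2]
    q=P[(d>0)&(P[...,2]>z+.007)&(P[...,2]<z+.035)&(np.hypot(P[...,0]-p[0],P[...,1]-p[1])<.02)&br]
    f=least_squares(lambda x:np.linalg.norm(q-x[:3],axis=1)-.0225,[p[0],p[1],z],loss='soft_l1',f_scale=.001)
    print(tag,len(q),(f.x-p).round(4),'floorbias side+.0017')
E
```

```text
sd8 218 [0.     0.0007 0.0011] floorbias side+.0017
sc8 102 [ 0.0004  0.0002 -0.0008] floorbias side+.0017
sd9 170 [0.0006 0.0013 0.002 ] floorbias side+.0017
sc9 137 [ 0.     -0.0007  0.0006] floorbias side+.0017
sd10 173 [0.0003 0.0006 0.0019] floorbias side+.0017
a2side 104 [0.0007 0.0012 0.0024] floorbias side+.0017
a2scene 159 [-0.0009  0.0009  0.0004] floorbias side+.0017
```

```bash
python3 -m pendant '{"delta_pos":[[0,0,0],[0,0,0]],"rotation":[[0,0,0],[0,0,0]]}'; python3 - <<'E'
from h import *
s=ctrl.get_state();print(s['position'],s['contact_force'],s['moment'])
grab('wrist','w11');a=cv2.imread('pics/w11.png');cv2.imwrite('pics/w11c.png',cv2.resize(a[200:360,240:410],None,fx=4,fy=3.7,interpolation=cv2.INTER_CUBIC))
E
```

```text
time: 23.75
position: [0.6115, -0.1379, 0.139]
eef_rot: [1.0, -0.007, 0.002, 0.002]
contact_force: [4.4, -0.9, -3.0]
opening: 0.508
[ 0.61149548 -0.13794955  0.13896836] [ 4.43689255 -0.85546935 -3.00687039] [-0.37515597 -0.93828806  0.16241829]
```

View pics/w11c.png

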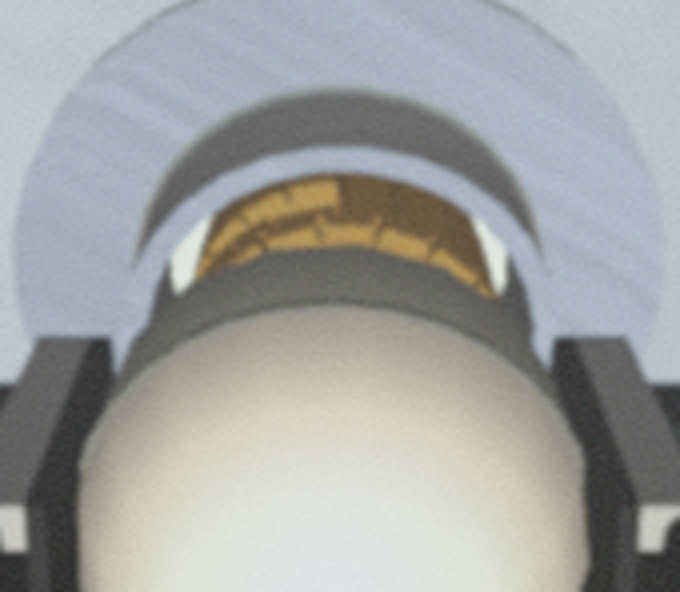

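```bash
python3 -m pendant '{"delta_pos":[[-0.05,0,-0.2],[-0.1,-0.05,-0.35],[-0.1,-0.05,-0.35],[-0.1,-0.05,-0.35],[-0.1,-0.05,-0.35]],"rotation":[[0.03,0.03,0.1],[0.03,0.03,0.2],[0.03,0.03,0.4],[0.03,0.03,0.4],[0.03,0.03,0.4]]}'; python3 lampz.py a3
```

```text
time: 24.42
position: [0.6119, -0.1385, 0.1386]
eef_rot: [1.0, 0.028, 0.001, -0.002]
contact_force: [0.5, 2.3, 12.6]
opening: 0.508
[ 0.61187899 -0.1385495   0.13859406] 3.243587328412186 [ 0.00189423  0.00385801 -0.99999076] [ 0.50227244  2.30010312 12.64664718] [ 0.36174624 -0.24034969  0.06559368]
side (0.6137, -0.0335) 126 [ 0.6147 -0.0328  0.145 ] top 0.1679 rms 0.0013
side (0.6175, 0.0713) 150 [0.6187 0.0728 0.1452] top 0.1674 rms 0.00124
side (0.6098, -0.1383) 131 [ 0.6126 -0.1382  0.141 ] top 0.163 rms 0.0012
scene (0.6137, -0.0335) 261 [ 0.6139 -0.0338  0.1429] top 0.1658 rms 0.00114
scene (0.6175, 0.0713) 276 [0.6167 0.0709 0.1427] top 0.1658 rms 0.00113
scene (0.6098, -0.1383) 143 [ 0.611  -0.1377  0.1387] top 0.1627 rms 0.00132
```

```bash
python3 -m pendant '{"delta_pos":[[0,0,0],[0,0,0.1],[0,0,0.2],[0,0,0.2]],"rotation":[[-0.03,0.02,0.1],[-0.03,0.02,0.1],[-0.03,0.02,0.1],[-0.03,0.02,0.1]]}'; python3 lampz.py a4
```

```text
time: 25.02
position: [0.6119, -0.1383, 0.1407]
eef_rot: [0.999, 0.037, -0.001, 0.0]
contact_force: [2.1, 1.7, 4.9]
opening: 0.503
[ 0.61190347 -0.1383025   0.14072515] 4.249208759338554 [-1.68213472e-03 -8.15083326e-04 -9.99998253e-01] [2.06975397 1.70144854 4.86221548] [ 0.32575422 -0.3246148   0.06692649]
side (0.6137, -0.0335) 123 [ 0.6146 -0.0341  0.1448] top 0.1676 rms 0.00122
side (0.6175, 0.0713) 144 [0.6188 0.072  0.1447] top 0.1675 rms 0.00123
side (0.6098, -0.1383) 133 [ 0.6123 -0.1374  0.1428] top 0.1654 rms 0.00118
scene (0.6137, -0.0335) 257 [ 0.6137 -0.0332  0.1427] top 0.1655 rms 0.00114
scene (0.6175, 0.0713) 274 [0.618  0.071  0.1429] top 0.1658 rms 0.00115
scene (0.6098, -0.1383) 146 [ 0.6112 -0.1375  0.1408] top 0.164 rms 0.00118
```

```bash
python3 -m pendant '{"delta_pos":[[0,0,0.05],[0,0,0.1],[0,0,0.15],[0,0,0.15]],"rotation":[[0,0,0],[0,0,0],[0,0,0],[0,0,0]]}'; python3 lampz.py a5
```

```text
time: 25.62
position: [0.6118, -0.1383, 0.1421]
eef_rot: [0.999, 0.037, -0.001, 0.0]
contact_force: [1.9, 0.8, 1.9]
opening: 0.502
[ 0.61184316 -0.13830288  0.14213671] 4.246582925340173 [-1.90334588e-03 -8.31104885e-04 -9.99997843e-01] [1.93827962 0.84346007 1.88347716] [ 0.08619736 -0.58400921  0.01674278]
side (0.6137, -0.0335) 125 [ 0.6151 -0.0332  0.1449] top 0.1679 rms 0.00118
side (0.6175, 0.0713) 142 [0.6184 0.0723 0.1448] top 0.1678 rms 0.00134
side (0.6098, -0.1383) 141 [ 0.6127 -0.1377  0.1445] top 0.1666 rms 0.00116
scene (0.6137, -0.0335) 259 [ 0.6136 -0.0337  0.1428] top 0.1661 rms 0.00109
scene (0.6175, 0.0713) 282 [0.6174 0.071  0.1429] top 0.1659 rms 0.00113
scene (0.6098, -0.1383) 152 [ 0.6104 -0.138   0.1423] top 0.1651 rms 0.0013
```

```bash
python3 -m pendant '{"delta_pos":[[0,0,0.05],[0,0,0.1],[0,0,0.1]],"rotation":[[0,0,-0.1],[0,0,-0.1],[0,0,-0.1]]}'; python3 lampz.py a6
```

```text
time: 26.1
position: [0.6118, -0.1383, 0.1428]
eef_rot: [1.0, 0.028, -0.001, 0.0]
contact_force: [4.0, -0.2, -2.9]
opening: 0.508
[ 0.61175951 -0.13829426  0.14279785] 3.2452209530003784 [-0.00217455 -0.00105172 -0.99999708] [ 4.03326388 -0.23733107 -2.86168078] [-0.11650013 -0.78964723  0.14993786]
side (0.6137, -0.0335) 130 [ 0.6157 -0.0332  0.1455] top 0.1685 rms 0.00118
side (0.6175, 0.0713) 146 [0.6191 0.0724 0.1452] top 0.1684 rms 0.00128
side (0.6098, -0.1383) 142 [ 0.6125 -0.1372  0.145 ] top 0.1671 rms 0.00117
scene (0.6137, -0.0335) 263 [ 0.6133 -0.0338  0.1427] top 0.166 rms 0.00112
scene (0.6175, 0.0713) 283 [0.6171 0.0713 0.1428] top 0.1655 rms 0.00108
scene (0.6098, -0.1383) 145 [ 0.6113 -0.1379  0.1426] top 0.1659 rms 0.00129
```

View pics/a6c.png

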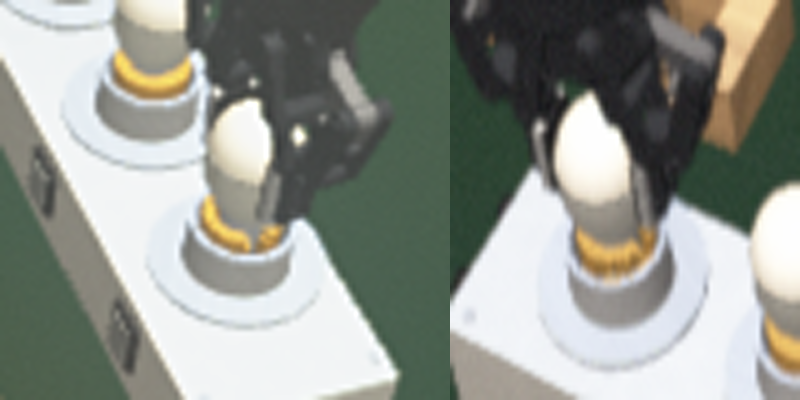

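```bash
python3 -m pendant '{"delta_pos":[[0,0,0.05],[0,0,0.15],[0,0,0.15]],"rotation":[[0,0,0.15],[0,0,0.15],[0,0,0.15]]}'; python3 lampz.py a7
```

```text
time: 26.58
position: [0.6118, -0.1383, 0.1436]
eef_rot: [0.999, 0.041, -0.001, 0.001]
contact_force: [5.8, -0.7, -7.9]
opening: 0.505
[ 0.61177818 -0.13828722  0.14355183] 4.75402216515209 [-0.00209571 -0.00162704 -0.99999648] [ 5.78848381 -0.67948625 -7.87788662] [-0.31836014 -1.19656086  0.0277411 ]
side (0.6137, -0.0335) 124 [ 0.6147 -0.0332  0.1446] top 0.1677 rms 0.00124
side (0.6175, 0.0713) 141 [0.6193 0.0718 0.1451] top 0.1681 rms 0.00127
side (0.6098, -0.1383) 141 [ 0.6129 -0.1372  0.1461] top 0.168 rms 0.00103
scene (0.6137, -0.0335) 266 [ 0.6137 -0.0341  0.1426] top 0.1655 rms 0.00107
scene (0.6175, 0.0713) 284 [0.6172 0.0712 0.1426] top 0.1652 rms 0.00111
scene (0.6098, -0.1383) 148 [ 0.6099 -0.1378  0.1439] top 0.1673 rms 0.00124
```

```bash
python3 -m pendant '{"delta_pos":[[0.03,0,-0.08],[0.03,0,-0.15],[0.03,0,-0.15],[0.03,0,-0.15],[0.03,0,-0.15]],"rotation":[[0.01,-0.01,0],[0.01,-0.02,-0.1],[0.01,-0.02,-0.2],[0.01,-0.02,-0.2],[0.01,-0.02,-0.2]]}'; python3 lampz.py a8
```

```text
time: 27.3
position: [0.612, -0.1384, 0.1431]
eef_rot: [1.0, 0.024, 0.001, -0.0]
contact_force: [0.3, 1.2, 5.4]
opening: 0.504
[ 0.61198151 -0.1383628   0.14310517] 2.742456541499865 [ 1.39785231e-03  7.89523358e-04 -9.99998711e-01] [0.31948249 1.23949718 5.4120573 ] [ 0.27004516 -0.01982542  0.14763989]
side (0.6137, -0.0335) 134 [ 0.6152 -0.0329  0.145 ] top 0.1675 rms 0.00122
side (0.6175, 0.0713) 147 [0.6191 0.0724 0.145 ] top 0.168 rms 0.0012
side (0.6098, -0.1383) 141 [ 0.6127 -0.1371  0.1448] top 0.1668 rms 0.00113
scene (0.6137, -0.0335) 264 [ 0.6133 -0.0337  0.1428] top 0.1659 rms 0.00115
scene (0.6175, 0.0713) 277 [0.6175 0.0711 0.1428] top 0.1655 rms 0.00112
scene (0.6098, -0.1383) 148 [ 0.6108 -0.1379  0.1432] top 0.1663 rms 0.00128
```

```bash
python3 -m pendant '{"delta_pos":[[0,0,-0.03],[0,0,-0.03],[0,0,-0.03],[0,0,-0.03],[0,0,-0.03],[0,0,-0.03]],"rotation":[[0,0,-0.05],[0,0,-0.05],[0,0,-0.05],[0,0,-0.05],[0,0,-0.05],[0,0,-0.05]]}'; python3 lampz.py a9
```

```text
time: 28.15
position: [0.6119, -0.1384, 0.1431]
eef_rot: [1.0, 0.02, 0.001, -0.001]
contact_force: [0.2, 0.2, 5.6]
opening: 0.505
[ 0.61192233 -0.1383598   0.14312935] 2.2446835969193963 [ 0.00127761  0.00106983 -0.99999861] [0.24414658 0.24553851 5.6370545 ] [ 0.23524443 -0.04289183  0.21915516]
side (0.6137, -0.0335) 133 [ 0.6148 -0.0331  0.1447] top 0.1683 rms 0.00127
side (0.6175, 0.0713) 141 [0.6188 0.0719 0.145 ] top 0.1679 rms 0.00115
side (0.6098, -0.1383) 145 [ 0.6128 -0.1374  0.1455] top 0.1678 rms 0.00123
scene (0.6137, -0.0335) 256 [ 0.6136 -0.0338  0.1427] top 0.1656 rms 0.00116
scene (0.6175, 0.0713) 273 [0.6175 0.0713 0.1427] top 0.1661 rms 0.00111
scene (0.6098, -0.1383) 145 [ 0.6117 -0.1377  0.143 ] top 0.1657 rms 0.00113
```

View pics/a9scene.png

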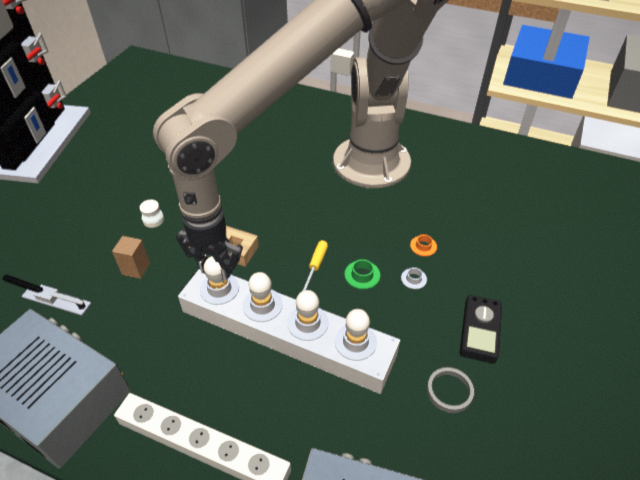

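```bash
python3 - <<'E'
from workcell import ctrl
print(ctrl.job_done()); s=ctrl.get_state(); print(s['time'],s['position'],s['contact_force'])
E
```

```text
the job is handed in; nothing more can be done
None
the job is handed in; nothing more can be done
```

I put the shield on the bare lampholder and fitted the round lamp, turned to the stop. I handed the job in at about 28 s with the gripper still holding the lamp; no verdict was reported.

- **Shield:** after I released it, its flange measured 72.7 mm above the bench (73 mm expected) and level to about 0.1°, collar up over the tube.
- **Lamp:** I turned it clockwise until the moment rose, which took about 85° of tool turn. It came up to the notch height, and its dome stood within about 0.5 mm of the neighbouring lamps' height. The estimated depth below the mouth was about 16 mm.
- **Pull test:** with almost no torque on it, the lamp held against a pull of about 8 N, though it rose about 0.8 mm.
- **Final hold:** tool tilt was below 0.1°, and the lamp pushed up on the tool with 5.6 N. A moment of about 0.2 N m was still held against the stop.

**What disagreed:**
- My first attempt to let the lamp rise jammed, with about -15 N at the wrist. I was twisting too hard against the stop, and it rose once I eased off.
- The last tool position lay about 2 mm in x from the lampholder centre I had measured.
- I could not see the pins in the notch. That they are locked rests on the height, force and angle readings.

The other things on the bench look undisturbed in the last picture. The arm hides the candle lamp there; it was in place when last seen, after I lifted the lamp.

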